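# Tongs off the hook: serve the bread roll

## Robot

A 6-joint arm with a two-finger parallel gripper is mounted at the origin on a cart in front of the work surface, level with it; the furniture and walls round the work are solid. World frame = base frame: x ahead of the robot, y to its left, z up, the work surface at z = 0. Lengths are in mm, angles in degrees, forces in N, time in s.
With the tool pointing down it reaches from about 350 to 850 mm from the base axis. Payload 8.1 kg.
Tool frame: the origin (TCP) lies on the centre line of the jaws, within the pads' length; the fingertips stand 8 mm ahead of it and the grasp point (between the pads) lies 11 mm behind it; x points along the fingers, z is the direction in which the jaws open and shut, and the axes are right-handed (so a half turn about x gives the same grasp; the last joint's range is limited). The gripper opens to 85 mm and grips with 20 to 120 N. Pads are 22 mm wide; open, the fingers measure 114 mm over their backs; the gripper's body (76 mm by 85 mm) begins 54 mm behind the grasp point. The pads swing forward as they close: fully open they stand 13 mm farther back than shut.
Start: joints at [-69.637, 7.471, 85.268, -0, 87.261, -4.893], TCP at [256.018, -542.642, 239.292] pointing down, gripper open.
Joint ranges: [-169.43, 169.43], [-51.17, 129.36], [1.28, 143.12], [-76.62, 256.62], [0, 156.53], [-152.29, 152.29]. Speed limits (degrees/s): [136.94, 136.94, 159.86, 180, 180, 180].

## Interface

Orientations are given as [roll, pitch, yaw] about the fixed x, y, z axes, in that order (R = Rz(yaw) Ry(pitch) Rx(roll)).
In Python, from bench import r, vision, order gives the robot as it stands. The module is installed in compiled form; this text tells all that it offers.
- The arm moves only by the shell command python3 -m jog 'ROWS' [FORCE]. ROWS is JSON, a list of rows, each a list of 3 entries, a list of its own where there are three numbers: the shift along the world's x, y, z in m, then the turn, a rotation vector about the world's x, y, z in rad, then the opening, from -1 (shut) to 1 (fully open). A call has 1 to 5 rows; each row is the pose to reach, as a shift and turn from the pose commanded when the call began; what a row does not reach only later rows make up. A row lasts 1/12 s, in which the tool goes at most 41.7 mm and 7.16 degrees, less where a joint would pass 70% of its speed; a pose out of reach is approached as far as the arm can. A call with a gripper value outside its range is refused whole. The fingers move at their own pace and stop on an object; FORCE is the grip in N (left out, the last holds). Time passes only in rows, so rows that repeat a pose let the fingers close. It gives the time, the measured TCP pose, the force and the opening at its end, in the units of the state.
- r.sense(): the state, without advancing time (a new reading comes with each control period).
- vision.snapshot(name): name is "side" or "top"; returns the picture (400x640x3 uint8, red, green, blue); there is no depth.
- vision.camera_model(name): a dict with "fov_y" (degrees; the focal length in pixels is half the picture's height over the tangent of half this angle, whatever the lens; pixels are square), "cx", "cy" (the principal point, pixels), "D" ([k1, k2, p1, p2, k3] as OpenCV has them; the pictures are not rectified), "world_to_cam" (4x4, takes a point from world to camera coordinates). Camera axes: x right, y down, z forward; pixel columns grow to the right and rows downward; lengths in mm; the calibration is good to about 2 mm. A picture is of the moment at which its call begins. camera_model takes no time and is no camera call.
- order.hand_in(): hands the job in, once; it reports no verdict.
The state is a dict: "time": time; "joint_pos": joint angles; "qd": joint speeds; "joint_efforts": joint torques, N m; "tool_pos": TCP position; "tcp_rot": TCP orientation; "ft_force": force on the tool from outside, world axes, zero at the start; "wrist_torque": the same for the moment, N m; "finger_gap": finger opening in mm.
Only numpy, scipy, OpenCV 4.12 (cv2) and the standard library are available. Lean on these libraries where they do the work, as an engineer would, in place of code of your own. Each camera call takes 0.05 s, during which the arm holds its last target.

## Task

Lift the tongs off their hook and use them, not the bare gripper, to pick the bread roll off the wooden board and set it down gently in the red bowl on the worktop: lower it in below the rim before you open the tongs. Then stand the used tongs, tips down, in the white crock and let go. Do not drop the roll or the tongs on the worktop or tip the bowl or the crock over, and leave the other things alone.

Things in the scene. Friction and masses are not known exactly. Their poses are not given: they have to be found in the camera images.
- stand: Fixed dark steel hook stand, base 130 x 120 x 14 mm; origin: centre of its underside. A 14 mm post, 208 mm high, stands at x = +52 mm in its frame. From the post's top the hook, two level wires (6 mm thick, at y = +-6 mm, tops 211 mm high), runs along the stand's -x, roughly towards the robot, to an upturned tip at x = -53 mm, 13 mm higher than the wires (224 mm).
- hook (a point): Where the tongs' hub rests on the hook, at the wires' tops: 8 mm to the stand's -x of its origin, 211 mm high. The tongs hang astride the hook, one arm each side. To take them off: raise them at least 20 mm, then move them along the stand's -x past the tip; or raise them straight up 170 mm.
- tongs: Sprung steel bow tongs hanging tips down, 171 mm long, about 0.14 kg. Origin: axis of the hub pin (12 mm thick, 24 mm long) at the top of the bow, 215 mm high at the start. x runs along the hub pin and the hook, y across the two arms, -z to the tips. Hung up, its yaw is the stand's. Above the hub they rise only 6 mm, so an open gripper comes straight down, bow and hook between its fingers.
- tongs_arm (a joint): Closing angle between the tongs' arms: 0 free (open), about 0.2 rad with the roll between the tips, 0.42 fully shut.
- tongs_tips (a point): Midway between the lower ends of the teal tip pads (20 mm wide along x, 34 mm high), 165 mm below the hub, 125 mm below the grips; fixed to the tongs' body. Tips free: 68 mm apart inside, 82 mm outside. They move 3.6 times as far as the grips: with the grips at 50 mm they are 54 mm apart, at 46 mm about 40 mm.
- board: Fixed wooden board, 150 (x) x 110 (y) x 12 mm, origin at the centre of its underside. The roll lies on it. Board, bowl and crock stand in any order from left to right.
- roll: Golden brown crusty bread roll with three pale scores on top, 72 mm long (x), 40 mm wide (y, widest 15 mm above its flat base), 35 mm high, about 0.06 kg. Origin: centre of its base. Grip it across its width, the tip pads ending 5 to 10 mm above its base.
- red_bowl: Red bowl on the worktop (one on the shelf behind is not meant), loose, 115 mm across, rim 59 mm high, wall about 4 mm, inside 105 mm across at the rim, narrowing to 64 mm at the inner floor, 8 mm above its base. Origin: centre of its underside. The roll comes to rest with its base about 20 mm above that; open the tongs with their tip ends at least 30 mm above it, or they jam on the walls.
- crock: White round stoneware crock with a blue band, loose, about 0.9 kg, 116 mm across, 85 mm high, inside 104 mm across, inner floor 6 mm above its base. Origin: centre of its underside.
- salt_shaker: Steel shaker, 68 x 68 x 103 mm, a bystander at the back; origin at the centre of its base.
- date_tape: Roll of tape lying flat, 104 x 102 x 25 mm, a bystander at the back; origin at the centre of its base.
- squeeze_chilli: Red squeeze bottle, 59 x 54 x 200 mm, a bystander at the left; origin at the centre of its base.
- bench_timer: White kitchen timer lying flat, 79 x 81 x 19 mm, a bystander at the left; origin at the centre of its base.
- spice_jar: Square spice jar with a red lid, 69 x 70 x 173 mm, a bystander at the back right; origin at the centre of its base.
- tongs_grips (a point): Midway between the two round teal finger grips (14 mm thick, 22 mm wide along x), 40 mm below the hub, one outside each arm: squeeze them along y. 54 mm over their outsides when free (open). Sprung: 4 N starts to close them, 6 N at 46 mm. Held at 50 to 53 mm the tongs stay open in the hand; 15 to 20 N holds the roll well. Fixed to the tongs' body.
- clear_tub: Clear food tub with brown contents, 93 x 119 x 46 mm, a bystander at the right; origin at the centre of its base.
Not all that is in view belongs to the job. What is shaped like the roll but purple is not meant.

How it is judged:
By the outcome, as a careful person would: the job done as asked, in the order asked, and still so for the second after the job is handed in, with the robot touching nothing.
It also fails if it takes over 64 s, if anything falls off the work surface, if the arm or the gripper's body presses on something with over 40 N, if the wrist force passes 120 N, or if a joint passes its speed limit or range.

## Working session

There is one attempt and no reset: what is moved stays moved. The work goes in short steps, Python scripts to look and compute and a shell command to move; the robot and the scene stay as the last step left them, time stands still between calls to the robot, and variables do not carry over. Pictures are saved under pics/ and viewed, and the job is handed in when it is done.

```bash
mkdir -p pics; ls; python3 - <<'E'
from bench import r, vision
import cv2
print(r.sense())
for n in("side","top"):
    im=vision.snapshot(n); cv2.imwrite(f"pics/{n}0.png",im[:,:,::-1]); print(vision.camera_model(n))
E
```

```text
pics
{'time': 0.0, 'joint_pos': array([-6.96365370e+01,  7.51390810e+00,  8.53307115e+01,  1.51277099e-04,
        8.72620599e+01, -4.89304545e+00]), 'qd': array([ 0.0623586 ,  0.00382654,  0.02506342, -0.03545073,  0.04703589,
       -0.08720323]), 'joint_efforts': array([-8.33930935e-04, -5.69396925e+01, -5.00557995e+01, -4.01201760e-04,
        1.45875185e-02,  2.65619974e-06]), 'tool_pos': array([ 255.83316755, -542.11965828,  238.24320994]), 'tcp_rot': array([175.0258063 ,  89.89332035, 110.28230734]), 'ft_force': array([ 0.08134082, -0.0981149 , -0.37959109]), 'wrist_torque': array([ 0.03447668,  0.01185975, -0.02872753]), 'finger_gap': 85.57499365724023}
{'fov_y': 54.83782056787148, 'cx': 307.9597565105994, 'cy': 203.58016561818422, 'D': array([0.0103221, 0.       , 0.       , 0.       , 0.       ]), 'world_to_cam': array([[-8.25932256e-01, -5.63567084e-01, -1.51013458e-02,
         4.15904951e+02],
       [-3.79104832e-01,  5.75021925e-01, -7.25002974e-01,
         3.05109738e+02],
       [ 4.17271417e-01, -5.93078348e-01, -6.88580161e-01,
         1.35246018e+03],
       [ 0.00000000e+00,  0.00000000e+00,  0.00000000e+00,
         1.00000000e+00]])}
{'fov_y': 55.84007321199883, 'cx': 320.79235639606793, 'cy': 192.93090775888203, 'D': array([-0.03911435,  0.        ,  0.        ,  0.        ,  0.        ]), 'world_to_cam': array([[ 6.59085807e-03, -9.99687062e-01,  2.41316871e-02,
        -5.08994485e+01],
       [-9.88742769e-01, -1.01222704e-02, -1.49282537e-01,
         5.10154173e+02],
       [ 1.49480089e-01, -2.28761311e-02, -9.88500069e-01,
         1.32706625e+03],
       [ 0.00000000e+00,  0.00000000e+00,  0.00000000e+00,
         1.00000000e+00]])}
```

View pics/side0.png

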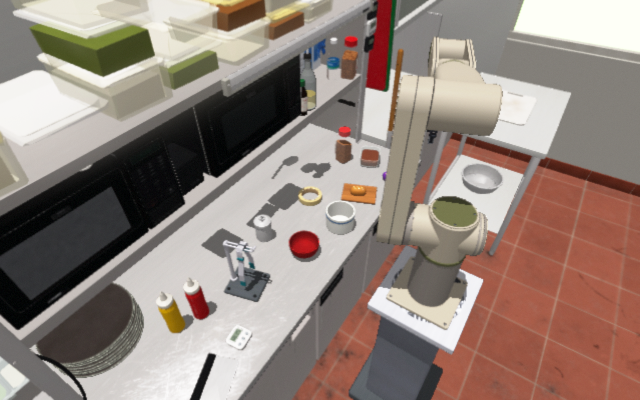

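View pics/top0.png

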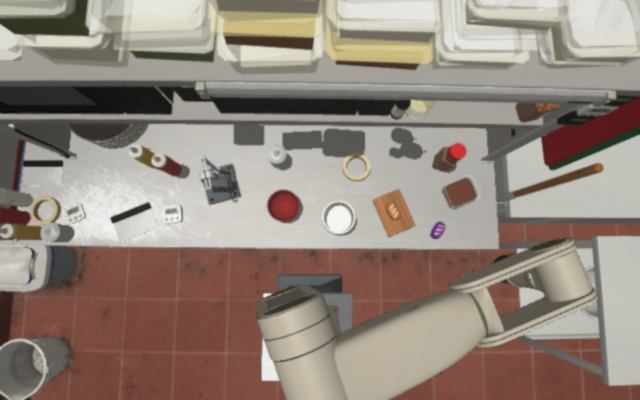

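The side and top views show the stand with tongs at top (220,183), the red bowl at (284,206), the crock at (339,218), and the board with the golden roll at (393,211). The purple decoy is at (438,230). I'll enlarge these.

```bash
python3 - <<'E'
import cv2,numpy as np
t=cv2.imread("pics/top0.png"); s=cv2.imread("pics/side0.png")
a=cv2.resize(t[140:250,190:460],None,fx=2.9,fy=2.9,interpolation=cv2.INTER_CUBIC)
cv2.imwrite("pics/top_crop0.png",a)
b=cv2.resize(t[145:215,180:260],None,fx=5,fy=5,interpolation=cv2.INTER_CUBIC)
c=cv2.resize(s[225:310,210:290],None,fx=5,fy=5,interpolation=cv2.INTER_CUBIC)
b=cv2.copyMakeBorder(b,0,c.shape[0]-b.shape[0],0,0,cv2.BORDER_CONSTANT)
cv2.imwrite("pics/stand0.png",np.hstack([b,c]))
d=cv2.resize(s[165:265,280:400],None,fx=5,fy=5,interpolation=cv2.INTER_CUBIC)
cv2.imwrite("pics/side_crop0.png",d)
E
```

```text
(no output)
```

View pics/top_crop0.png

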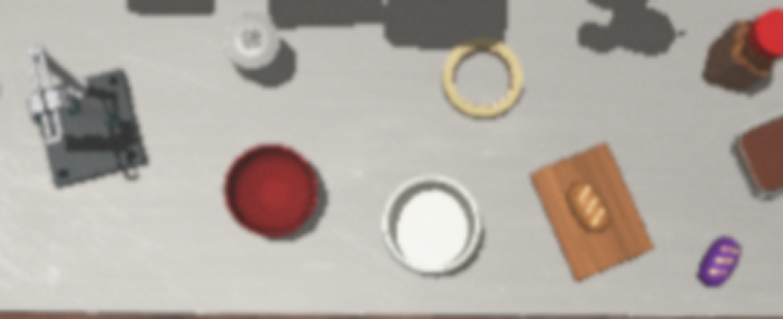

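View pics/stand0.png

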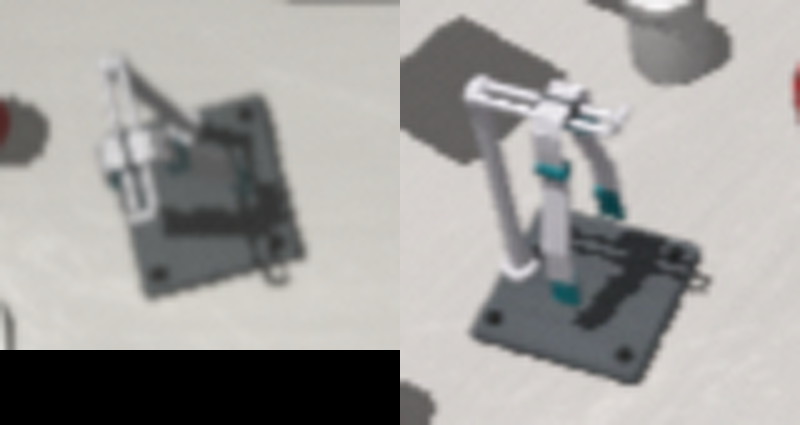

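View pics/side_crop0.png

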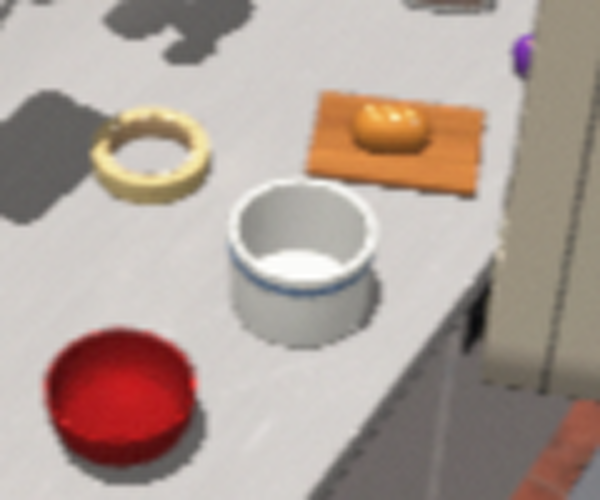

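Two things are roll-shaped: the golden one on the board at top (393,211) and the purple one on the bare worktop at (438,230). The crop confirms the golden one, which has pale scores and lies on wood, so that's the one meant. The only red bowl on the worktop is at (284,206). The tongs hang astride the hook wires at about (205,175), with the post at the back left. Next I'll measure.

```bash
cat > h.py <<'E'
import cv2,numpy as np
from bench import r,vision
def K(n):
    m=vision.camera_model(n); f=200/np.tan(np.radians(m["fov_y"]/2))
    return np.array([[f,0,m["cx"]],[0,f,m["cy"]],[0,0,1]]),np.array(m["D"]),np.array(m["world_to_cam"])
def ray(n,p):
    k,D,T=K(n); u=cv2.undistortPoints(np.array(p,float).reshape(-1,1,2),k,D)[:,0]
    d=np.c_[u,np.ones(len(u))]@T[:3,:3]; c=-T[:3,:3].T@T[:3,3]
    return c,d
def plane(n,p,z):
    c,d=ray(n,p); return (c+d*((z-c[2])/d[:,2])[:,None])
def proj(n,P):
    k,D,T=K(n); return cv2.projectPoints(np.array(P,float).reshape(-1,1,3),cv2.Rodrigues(T[:3,:3])[0],T[:3,3],k,D)[0][:,0]
def tri(pa,pb):
    ca,da=ray("side",[pa]);cb,db=ray("top",[pb]);da=da[0];db=db[0]
    A=np.c_[da,-db];s=np.linalg.lstsq(A,cb-ca,rcond=None)[0]
    a=ca+s[0]*da;b=cb+s[1]*db;return (a+b)/2,np.linalg.norm(a-b)
def big(mask,box):
    m=np.zeros_like(mask);x0,y0,x1,y1=box;m[y0:y1,x0:x1]=mask[y0:y1,x0:x1]
    cs,_=cv2.findContours(m,cv2.RETR_EXTERNAL,cv2.CHAIN_APPROX_NONE)
    return max(cs,key=cv2.contourArea)[:,0].astype(float)
def rect(P):
    (c,s,a)=cv2.minAreaRect(P[:,:2].astype(np.float32)); return np.round(c,1),np.round(s,1),round(a,1)
def show(n,name,box,f):
    im=vision.snapshot(n)[:,:,::-1]; cv2.imwrite(f"pics/{name}_full.png",im)
    x0,y0,x1,y1=box; cv2.imwrite(f"pics/{name}.png",cv2.resize(im[y0:y1,x0:x1],None,fx=f,fy=f,interpolation=cv2.INTER_CUBIC))
E
python3 - <<'E'
from h import *
np.set_printoptions(precision=1,suppress=True)
t=cv2.imread("pics/top0.png");s=cv2.imread("pics/side0.png")
H={n:cv2.cvtColor(i,cv2.COLOR_BGR2HSV) for n,i in(("top",t),("side",s))}
def rg(n,lo,hi): return cv2.inRange(H[n],lo,hi)
# board
for n,b in(("top",(370,180,420,240)),("side",(335,178,380,208))):
    c=big(rg(n,(5,90,60),(25,255,255)),b); print(n,"board",rect(plane(n,c,12)))
# bowl rim outer
for n,b in(("top",(260,180,310,230)),("side",(282,225,325,262))):
    m1=cv2.bitwise_or(rg(n,(0,120,40),(8,255,255)),rg(n,(172,120,40),(180,255,255)))
    c=big(m1,b); P=plane(n,c,59)
    print(n,"bowl",rect(P),np.array(cv2.minEnclosingCircle(P[:,:2].astype(np.float32))[0]))
# crock
print([H["top"][y,x].tolist() for x,y in((339,218),(323,218),(325,218),(300,230),(353,210))])
# stand
print("stand sample",H["top"][190,232].tolist())
c=big(rg("top",(0,0,0),(180,255,115)),(195,160,246,210)); print("stand",rect(plane("top",c,14)))
# rays
print("post top",plane("top",[(202.4,158)],209),"tip", plane("top",[(209,188.5)],220))
pt=np.array([(232.,164.4),(240.4,196.6),(209.6,204.4)]); Q=plane("top",pt,14); print(Q, np.linalg.norm(np.diff(Q,axis=0),axis=1))
e=Q[1]-Q[2]; print("ang",np.degrees(np.arctan2(*(Q[0]-Q[1])[1::-1])),np.degrees(np.arctan2(*(e)[1::-1])), "cen",(Q[0]+Q[2])/2)
# side stand corners
qs=np.array([(500,355),(637,382),(700,247)]) # crop px
qs=np.array([(472,332),(637,380),(703,243)])-[400,0]; qs=qs/5+[210,225]
Q=plane("side",qs,14);print("side",Q,np.linalg.norm(np.diff(Q,axis=0),axis=1),(Q[0]+Q[2])/2)
E
```

```text
top board (array([ 444.7, -315.9]), array([146. , 106.2]), 22.9)
side board (array([ 440.3, -306.9]), array([147.3, 115.9]), 22.9)
top bowl (array([461.4,  85.7]), array([103.4, 102.7]), 0.9) [461.5  85.1]
side bowl (array([453.1, 102.4]), array([109.1, 127. ]), 33.5) [451.8 101.5]
[[24, 5, 245], [27, 11, 211], [26, 15, 138], [23, 10, 209], [27, 10, 224]]
stand sample [60, 5, 54]
stand (array([562.4, 322.6]), array([165.2, 118.4]), 12.7)
post top [[593.9 336.7 209. ]] tip [[493.6 307.4 220. ]]
[[618.2 283.6  14. ]
 [497.7 247.7  14. ]
 [467.8 359.1  14. ]] [125.7 115.4]
ang 16.58121567080051 -74.96315948215897 cen [543.  321.3  14. ]
side [[581.2 403.   14. ]
 [460.6 368.7  14. ]
 [493.9 254.1  14. ]] [125.5 119.3] [537.6 328.6  14. ]
```

```bash
python3 - <<'E'
from h import *
t=cv2.imread("pics/top0.png");s=cv2.imread("pics/side0.png")
# crops: pixel u = U/f-0.5+0.5/f + x0
def cr(i,x0,y0,x1,y1,f): return cv2.resize(i[y0:y1,x0:x1],None,fx=f,fy=f,interpolation=cv2.INTER_CUBIC)
a=cr(t,195,150,225,195,12);b=cr(s,220,233,262,288,10)
a=cv2.copyMakeBorder(a,0,max(0,b.shape[0]-a.shape[0]),0,0,cv2.BORDER_CONSTANT)
cv2.imwrite("pics/st1.png",np.hstack([a,b]));print(a.shape,b.shape)
a=cr(t,262,185,362,240,7);cv2.imwrite("pics/bc1.png",a)
E
```

```text
(550, 360, 3) (550, 420, 3)
```

View pics/st1.png

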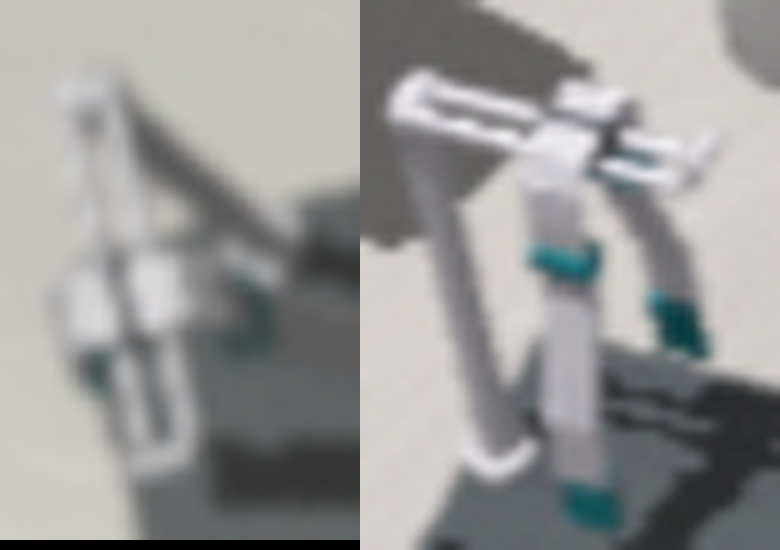

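View pics/bc1.png

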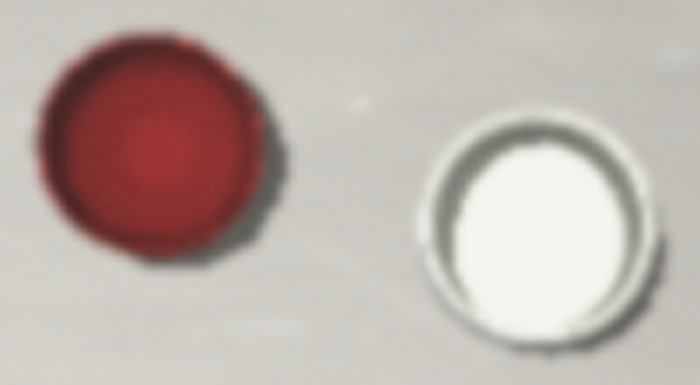

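Measured in these crops:
- **Hub saddle:** centre at top pixel (205.0,174.5) and side pixel (241.2,244.8).
- **Bowl rim:** centre at top pixel (283.1,205.1).
- **Crock rim:** centre at top pixel (338.4,216.7).

```bash
python3 - <<'E'
from h import *
np.set_printoptions(precision=1,suppress=True)
t=cv2.imread("pics/top0.png");s=cv2.imread("pics/side0.png")
T=lambda x,y:(195+x/12-.46,150+y/12-.46); S=lambda x,y:(220+(x-360)/10-.45,233+y/10-.45)
print("hub",tri(S(577,122),T(126,300)), "top@219",plane("top",[T(126,300)],219),"side@219",plane("side",[S(577,122)],219))
print("post",tri(S(405,95),T(92,95)),plane("top",[T(92,95)],210),plane("side",[S(405,95)],210))
print("tip",tri(S(700,150),T(160,455)),plane("top",[T(160,455)],222),plane("side",[S(700,150)],222))
print("bowl",plane("top",[(283.1,205.1)],59),"crock",plane("top",[(338.4,216.7)],85))
C=np.array([[57.5*np.cos(a),57.5*np.sin(a)] for a in np.linspace(0,6.28,60)])
# side bowl rim/crock rim from upper arcs: extremes
for n,c0,R,z in(("bowl",(461,86),57.5,59),("crock",(425,-92),58,85)):
    c0=plane("top",[(283.1,205.1) if n=="bowl" else (338.4,216.7)],z)[0][:2]
    p=proj("side",np.c_[C*R/57.5+c0,np.full(60,z)]); print(n,"pred side rim bbox",p.min(0),p.max(0))
def mask(i,lo,hi): return cv2.inRange(cv2.cvtColor(i,cv2.COLOR_BGR2HSV),lo,hi)
def up(i,x0,y0,x1,y1,f): return cv2.resize(i[y0:y1,x0:x1],None,fx=f,fy=f,interpolation=cv2.INTER_CUBIC)
# bowl side bbox
b=up(s,280,225,328,265,8);m=mask(b,(0,120,40),(8,255,255))|mask(b,(172,120,40),(180,255,255))
c=big(m,(0,0,2000,2000))/8+np.array([280,225])-.44; print("side bowl bbox",c.min(0),c.max(0))
# roll : top view
for n,i,bx in(("top",t,(380,197,406,226)),("side",s,(345,178,372,200))):
    f=16;u=up(i,*bx,f);cv2.imwrite(f"pics/roll_{n}.png",u)
    p=u[5*f,4*f]
E
python3 -c "
import cv2,numpy as np
a=cv2.imread('pics/roll_top.png');b=cv2.imread('pics/roll_side.png');print(a.shape,b.shape)
h=max(a.shape[0],b.shape[0]);f=lambda x:cv2.copyMakeBorder(x,0,h-x.shape[0],0,0,cv2.BORDER_CONSTANT)
o=np.hstack([f(a),f(b)]);cv2.imwrite('pics/roll1.png',cv2.resize(o,None,fx=.9,fy=.9));print(o.shape)"
```

```text
hub (array([538.7, 323.7, 213.7]), np.float64(1.073075423264341)) top@219 [[538.2 322.4 219. ]] side@219 [[534.6 326.5 219. ]]
post (array([598.2, 339.8, 203.6]), np.float64(2.789444773329334)) [[595.4 337.1 210. ]] [[595.  343.7 210. ]]
tip (array([497. , 311.9, 215.7]), np.float64(1.3017033587146059)) [[496.6 310.5 222. ]] [[492.3 315.4 222. ]]
bowl [[462.6  87.1  59. ]] crock [[ 420.9 -107.2   85. ]]
bowl pred side rim bbox [288.4 228.7] [318.9 251.8]
crock pred side rim bbox [325.4 199.3] [354.7 219.7]
side bowl bbox [288.7 230.7] [318.7 257.8]
(464, 416, 3) (352, 432, 3)
(464, 848, 3)
```

View pics/roll1.png

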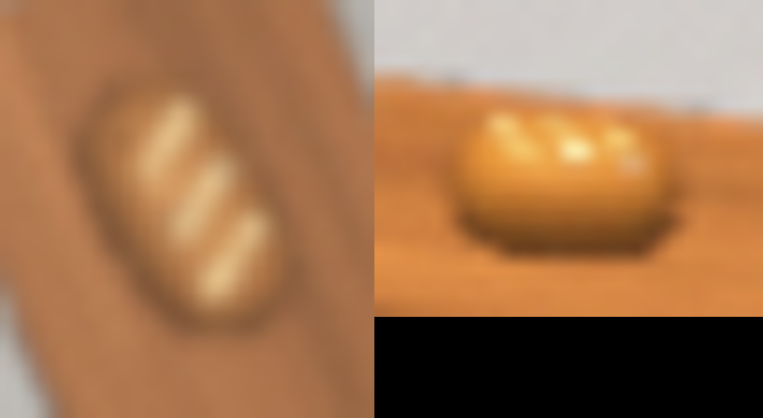

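```bash
python3 - <<'E'
from h import *
np.set_printoptions(precision=1,suppress=True)
t=cv2.imread("pics/top0.png")
f=lambda x,y:(380+x/14.4-.47,197+y/14.4-.47)
g=lambda x,y:(345+(x-374)/14.4-.47,178+y/14.4-.47)
P=plane("top",[f(168,142),f(205,200),f(233,258)],46);print("scores",P,np.degrees(np.arctan2(*(P[0]-P[2])[1::-1])))
print("outline",plane("top",[f(180,205)],27))
print("outline side",plane("side",[g(563,182)],29))
Q=plane("top",[f(110,95),f(250,320)],27);print("ends",Q,np.degrees(np.arctan2(*(Q[0]-Q[1])[1::-1])))
# pale mask, moments
u=cv2.resize(t[197:226,380:406],None,fx=16,fy=16,interpolation=cv2.INTER_CUBIC)
h=cv2.cvtColor(u,cv2.COLOR_BGR2HSV)
m=cv2.inRange(h,(8,0,185),(30,255,255));m[:80]=0;m[370:]=0;m[:,:60]=0;m[:,330:]=0
n,l,st,c=cv2.connectedComponentsWithStats(m);k=[i for i in range(1,n) if st[i,4]>400];print(st[k],c[k])
pp=plane("top",c[k]/16+np.array([380,197])-.47,46);print(pp)
E
```

```text
scores [[ 463.1 -300.5   46. ]
 [ 448.6 -309.5   46. ]
 [ 434.1 -316.2   46. ]] 28.50370203622756
outline [[ 449.2 -307.2   27. ]]
outline side [[ 445.  -303.3   29. ]]
ends [[ 477.1 -289.9   27. ]
 [ 420.2 -324.4   27. ]] 31.227851343269975
[[  140   112   156   224 19389]
 [   60   183    25    87  1099]] [[216.6 224. ]
 [ 69.5 231.7]]
[[ 448.1 -306.9   46. ]
 [ 446.1 -273.6   46. ]]
```

Measurements agree to a few mm: hub at about (537.5, 322.5), yaw 16.5°; roll at about (448.5, -308), yaw about 29.5°; bowl at (462.5, 87); crock at (421, -107). Next I'll work out the turn needed.

```bash
cat >> h.py <<'E'
from scipy.spatial.transform import Rotation as Ro
def st():
    s=r.sense(); M=Ro.from_euler('xyz',s["tcp_rot"],degrees=True).as_matrix()
    z=M[:,2]; print("t",round(s["time"],2),"tcp",np.round(s["tool_pos"],1),"jawdir",round(np.degrees(np.arctan2(z[1],z[0])),2),"xaxis",np.round(M[:,0],3),"gap",round(s["finger_gap"],1),"F",np.round(s["ft_force"],1),"J",np.round(s["joint_pos"],0))
    return s,M
E
python3 -c "
from h import *;st()"
```

```text
t 0.1 tcp [ 255.8 -542.2  238.3] jawdir -64.74 xaxis [-0.001  0.002 -1.   ] gap 85.3 F [ 1.1 -0.4 -0.3] J [-70.   8.  85.  -0.  87.  -5.]
```

```bash
python3 -m jog '[[[0,0.03,0.07],[0,0,-0.08],1],[[0.02,0.07,0.07],[0,0,-0.153],1],[[0.033,0.108,0.07],[0,0,-0.153],1],[[0.046,0.146,0.07],[0,0,-0.153],1],[[0.058,0.184,0.07],[0,0,-0.153],1]]'
python3 -m jog '[[[0.013,0.038,0],[0,0,0],1],[[0.026,0.076,0],[0,0,0],1],[[0.038,0.114,0],[0,0,0],1],[[0.05,0.152,0],[0,0,0],1],[[0.062,0.19,0],[0,0,0],1]]'
python3 -m jog '[[[0.013,0.038,0],[0,0,0],1],[[0.026,0.076,0],[0,0,0],1],[[0.038,0.114,0],[0,0,0],1],[[0.05,0.152,0],[0,0,0],1],[[0.062,0.19,0],[0,0,0],1]]'
python3 -c "
from h import *;st()"
```

```text
time: 0.52
tool_pos: [309.1, -373.3, 309.7]
tcp_rot: [26.4, 89.9, -47.1]
ft_force: [1.0, -0.0, -0.3]
finger_gap: 85.5
time: 0.93
tool_pos: [370.7, -182.6, 308.6]
tcp_rot: [-157.3, 90.0, 129.2]
ft_force: [1.0, -0.5, 0.1]
finger_gap: 85.3
time: 1.35
tool_pos: [432.8, 7.5, 308.8]
tcp_rot: [48.5, 90.0, -25.0]
ft_force: [1.0, -0.4, 0.3]
finger_gap: 85.6
t 1.35 tcp [432.8   7.5 308.8] jawdir -73.51 xaxis [ 0. -0. -1.] gap 85.6 F [ 1.  -0.4  0.3] J [ -6. -20. 104.  -0.  96.  68.]
```

```bash
python3 -m jog '[[[0.013,0.038,0],[0,0,0],1],[[0.026,0.076,0],[0,0,0],1],[[0.038,0.114,0],[0,0,0],1],[[0.05,0.152,0],[0,0,0],1],[[0.062,0.19,0],[0,0,0],1]]'
python3 -m jog '[[[0.013,0.038,0],[0,0,0],1],[[0.026,0.076,0],[0,0,0],1],[[0.037,0.11,0],[0,0,0],1],[[0.037,0.11,0],[0,0,0],1],[[0.037,0.11,0],[0,0,0],1]]'
python3 - <<'E'
from h import *
st()
show("top","a1t",(170,130,270,210),8); show("side","a1s",(200,200,300,310),5)
E
```

```text
time: 1.77
tool_pos: [494.8, 197.6, 308.5]
tcp_rot: [-80.7, 90.0, -154.2]
ft_force: [1.3, -0.7, 0.5]
finger_gap: 85.7
time: 2.18
tool_pos: [531.3, 307.0, 306.9]
tcp_rot: [-81.4, 89.8, -154.7]
ft_force: [0.2, -0.8, -0.0]
finger_gap: 85.7
t 2.18 tcp [531.3 307.  306.9] jawdir -73.35 xaxis [-0.003 -0.001 -1.   ] gap 85.7 F [ 0.2 -0.8 -0. ] J [25.  9. 77. -0. 95. 99.]
```

View pics/a1t.png

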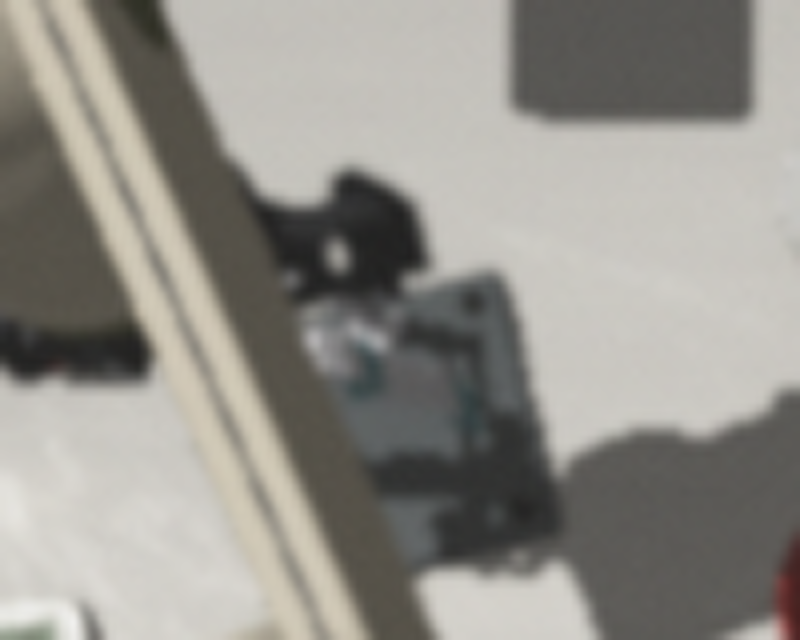

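View pics/a1s.png

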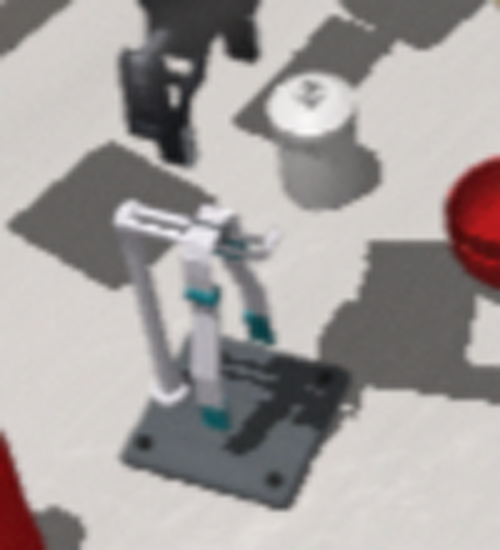

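```bash
python3 -m jog '[[[0,0,0],[0,0,0],1],[[0,0,0],[0,0,0],1]]'
python3 - <<'E'
from h import *
st()
show("side","a2s",(210,190,270,260),10)
E
```

```text
time: 2.45
tool_pos: [531.9, 304.3, 309.7]
tcp_rot: [88.5, 89.9, 14.9]
ft_force: [-0.5, 0.2, -0.2]
finger_gap: 85.4
t 2.45 tcp [531.9 304.3 309.7] jawdir -73.59 xaxis [ 0.001  0.    -1.   ] gap 85.4 F [-0.5  0.2 -0.2] J [25.  8. 77. -0. 95. 99.]
```

View pics/a2s.png

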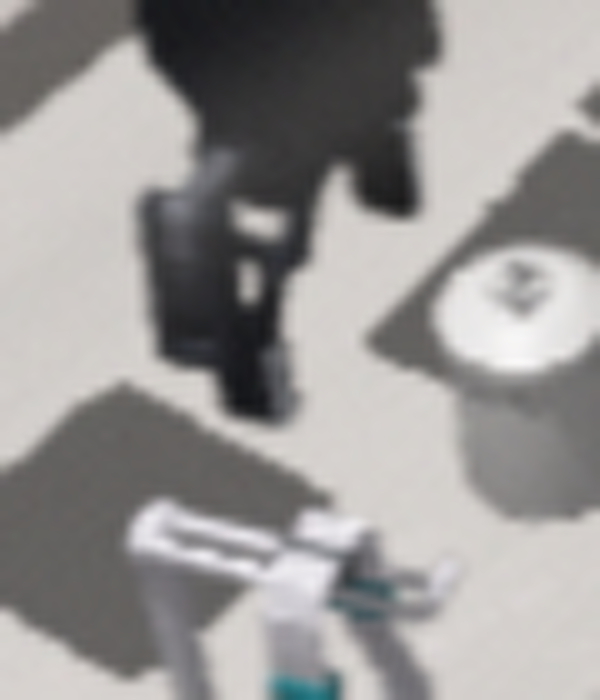

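```bash
python3 - <<'E'
from h import *
s,M=st()
p=s["tool_pos"]
# pad width 22 along tool y, open: pads 13 mm back => tips maybe 5 behind TCP
for back in(8,-2,-5):
  for sgn in(-1,1):
    for d in(43,):
      for w in(-11,11):
        P=p+M[:,0]*back+M[:,2]*sgn*d+M[:,1]*w
        q=proj("side",[P])[0]; print(back,sgn,w,np.round((q-[210,190]+.45)*10,0))
E
```

```text
t 2.5 tcp [532.  304.4 309.7] jawdir -73.59 xaxis [ 0.001  0.    -1.   ] gap 85.4 F [-0.4  0.1  0.7] J [25.  8. 77. -0. 95. 99.]
8 -1 -11 [308. 442.]
8 -1 11 [241. 426.]
8 1 -11 [425. 247.]
8 1 11 [361. 233.]
-2 -1 -11 [304. 419.]
-2 -1 11 [236. 403.]
-2 1 -11 [421. 225.]
-2 1 11 [357. 210.]
-5 -1 -11 [302. 413.]
-5 -1 11 [235. 396.]
-5 1 -11 [420. 218.]
-5 1 11 [356. 203.]
```

```bash
python3 -m jog '[[[0.005,0.019,0],[0,0,0],1],[[0.005,0.019,-0.005],[0,0,0],1],[[0.005,0.019,-0.03],[0,0,0],1],[[0.005,0.019,-0.05],[0,0,0],1],[[0.005,0.019,-0.05],[0,0,0],1]]'
python3 - <<'E'
from h import *
st()
show("side","a3s",(210,190,270,260),10)
E
```

```text
time: 2.92
tool_pos: [534.9, 322.7, 253.9]
tcp_rot: [-78.8, 89.6, -152.4]
ft_force: [-1.0, -0.6, -1.7]
finger_gap: 85.1
t 2.92 tcp [534.9 322.7 253.9] jawdir -73.54 xaxis [-0.006 -0.003 -1.   ] gap 85.1 F [-1.  -0.6 -1.7] J [ 26.  11.  79.  -0.  90. 100.]
```

View pics/a3s.png

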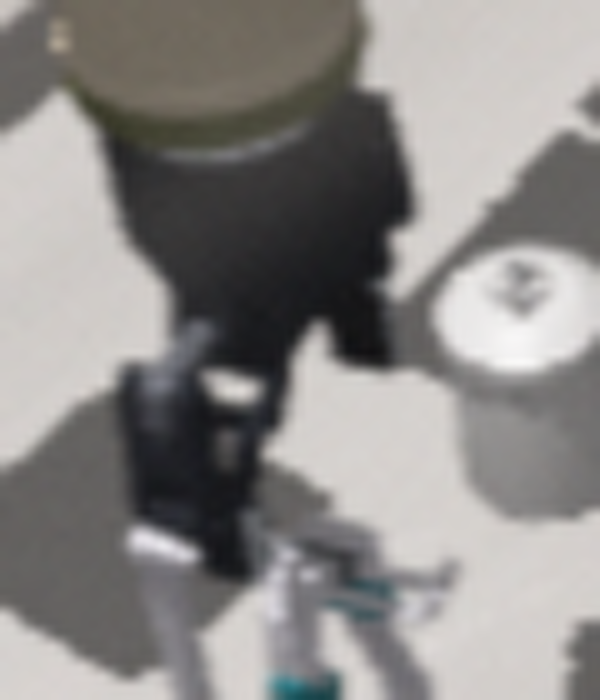

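```bash
python3 - <<'E'
from h import *
f=lambda P:np.round((proj("side",[P])[0]-[210,190]+.45)*10,0)
a=np.radians(16.5);ux=np.array([np.cos(a),np.sin(a),0]);uy=np.array([-np.sin(a),np.cos(a),0])
for hub in((537,323,215),(538,322,215),(534.6,326.5,215)):
    h=np.array(hub,float)
    print(hub,"hubtop",f(h+[0,0,6]),"grip near L/R outer",f(h+uy*27-[0,0,40]+ux*11),f(h+uy*27-[0,0,40]-ux*11),"hooktip",f(h-ux*45+[0,0,9]),"post",f(h+ux*60-[0,0,5]))
s,M=st();p=s["tool_pos"]
print("tips now near",[f(p-M[:,0]*5-M[:,2]*43+M[:,1]*w) for w in(-11,11)])
im=cv2.imread("pics/a3s_full.png");x0,y0=225,225
cv2.imwrite("pics/a3b.png",cv2.resize(im[y0:y0+55,x0:x0+45],None,fx=12,fy=10.9,interpolation=cv2.INTER_CUBIC))
E
```

```text
(537, 323, 215) hubtop [318. 538.] grip near L/R outer [270. 684.] [332. 700.] hooktip [446. 563.] post [154. 519.]
(538, 322, 215) hubtop [317. 534.] grip near L/R outer [270. 681.] [332. 696.] hooktip [446. 560.] post [154. 515.]
(534.6, 326.5, 215) hubtop [316. 548.] grip near L/R outer [269. 694.] [331. 710.] hooktip [445. 574.] post [152. 529.]
t 2.97 tcp [535.4 323.  256.2] jawdir -73.55 xaxis [-0.005 -0.002 -1.   ] gap 85.5 F [ 0.4 -0.5 -0.5] J [ 26.  11.  79.  -0.  90. 100.]
tips now near [array([277., 565.]), array([211., 549.])]
```

View pics/a3b.png

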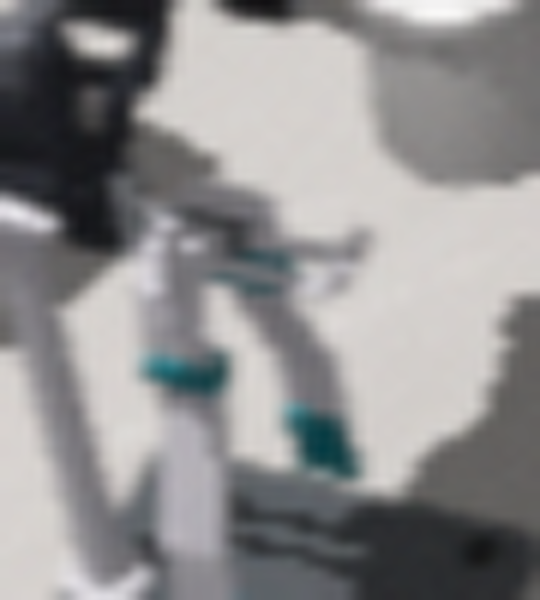

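```bash
python3 -m jog '[[[-0.001,0,-0.02],[0,0,0],1],[[-0.001,0,-0.045],[0,0,0],1],[[-0.001,0,-0.07],[0,0,0],1],[[-0.001,0,-0.088],[0,0,0],1],[[-0.001,0,-0.093],[0,0,0],1]]'
python3 -m jog '[[[0,0,0],[0,0,0],1],[[0,0,0],[0,0,0],1]]'
python3 - <<'E'
from h import *
st()
show("side","a4s",(210,220,270,290),10)
E
```

```text
time: 3.38
tool_pos: [534.8, 323.4, 163.9]
tcp_rot: [-79.0, 89.8, -152.6]
ft_force: [-1.2, 0.1, -1.1]
finger_gap: 85.4
time: 3.55
tool_pos: [536.7, 324.6, 168.0]
tcp_rot: [100.0, 89.9, 26.5]
ft_force: [0.2, 0.4, 1.0]
finger_gap: 85.7
t 3.55 tcp [536.7 324.6 168. ] jawdir -73.53 xaxis [ 0.002  0.001 -1.   ] gap 85.7 F [0.2 0.4 1. ] J [ 26.  14.  86.  -0.  80. 100.]
```

View pics/a4s.png

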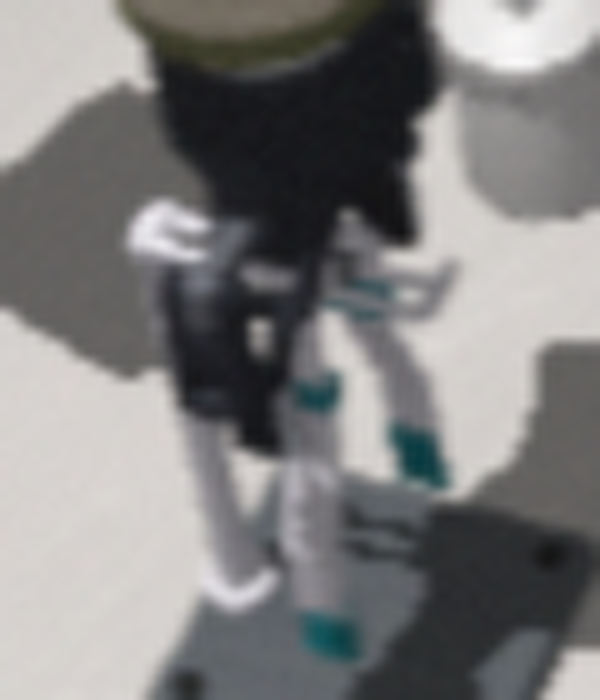

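```bash
python3 - <<'E'
from h import *
f=lambda P:np.round((proj("side",[P])[0]-[210,220]+.45)*10,0)
s,M=st();p=s["tool_pos"]
for b in(5,):
  print([f(p-M[:,0]*b-M[:,2]*43+M[:,1]*w) for w in(-11,11)],[f(p-M[:,0]*b+M[:,2]*43+M[:,1]*w) for w in(-11,11)])
im=cv2.imread("pics/a4s_full.png");x0,y0=222,236
cv2.imwrite("pics/a4b.png",cv2.resize(im[y0:y0+35,x0:x0+40],None,fx=18,fy=16,interpolation=cv2.INTER_LANCZOS4))
E
```

```text
t 3.6 tcp [537.1 324.8 168.6] jawdir -73.52 xaxis [ 0.003  0.001 -1.   ] gap 85.5 F [-0.2 -0.7  0.4] J [ 26.  14.  86.  -0.  80. 100.]
[array([308., 444.]), array([245., 428.])] [array([418., 247.]), array([357., 233.])]
```

View pics/a4b.png

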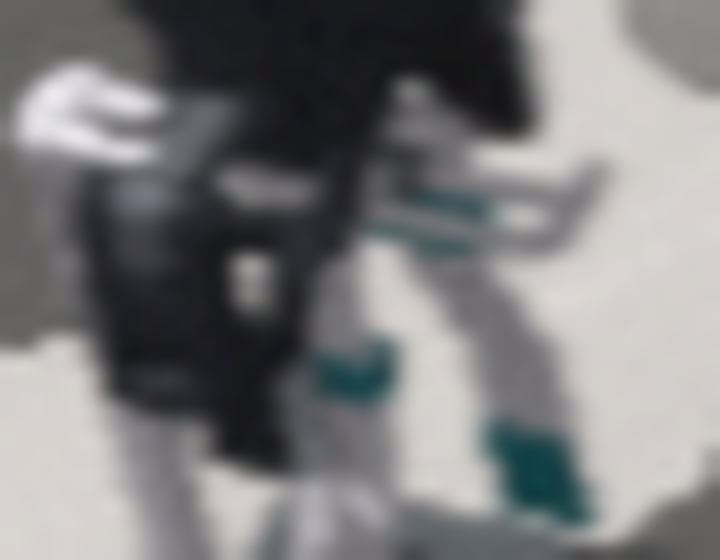

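```bash
python3 -m jog '[[[-0.003,-0.002,-0.003],[0,0,0],1],[[-0.003,-0.002,-0.003],[0,0,0],0.4],[[-0.003,-0.002,-0.003],[0,0,0],0.4],[[-0.003,-0.002,-0.003],[0,0,0],0.3],[[-0.003,-0.002,-0.003],[0,0,0],0.3]]' 20
python3 -m jog '[[[0,0,0],[0,0,0],0.2],[[0,0,0],[0,0,0],0.2],[[0,0,0],[0,0,0],0.2],[[0,0,0],[0,0,0],0.2]]' 20
python3 - <<'E'
from h import *
st()
show("side","a5s",(210,220,270,290),10)
E
```

```text
time: 4.02
tool_pos: [533.0, 322.5, 163.3]
tcp_rot: [100.2, 90.0, 26.7]
ft_force: [0.8, -0.2, 0.4]
finger_gap: 55.7
time: 4.35
tool_pos: [532.9, 322.5, 163.1]
tcp_rot: [88.2, 90.0, 14.6]
ft_force: [0.3, -0.4, 0.5]
finger_gap: 51.0
t 4.35 tcp [532.9 322.5 163.1] jawdir -73.51 xaxis [ 0.  0. -1.] gap 51.0 F [ 0.3 -0.4  0.5] J [ 26.  14.  86.  -0.  80. 100.]
```

View pics/a5s.png

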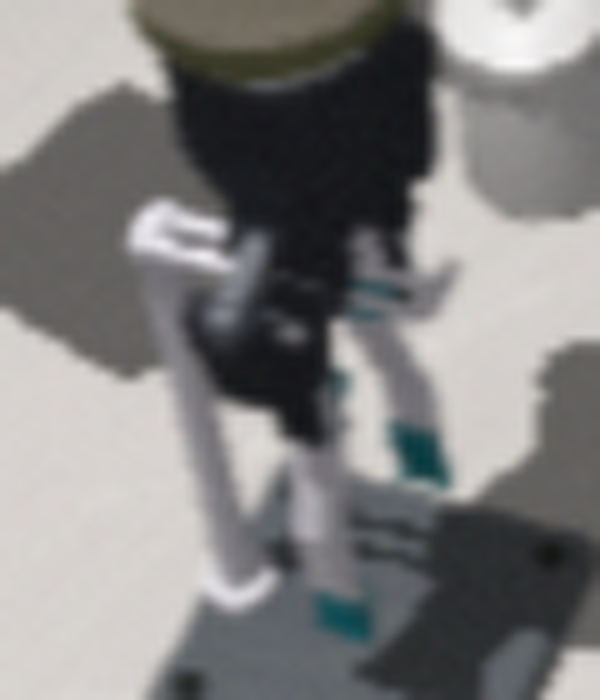

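```bash
python3 -m jog '[[[0,0,0.006],[0,0,0],0.2],[[0,0,0.016],[0,0,0],0.2],[[0,0,0.028],[0,0,0],0.2],[[0,0,0.04],[0,0,0],0.2],[[0,0,0.04],[0,0,0],0.2]]'
python3 - <<'E'
from h import *
st()
show("side","a6s",(210,210,270,280),10)
E
```

```text
time: 4.82
tool_pos: [534.6, 323.4, 207.8]
tcp_rot: [100.3, 89.6, 26.8]
ft_force: [0.0, 1.4, -0.3]
finger_gap: 51.3
t 4.82 tcp [534.6 323.4 207.8] jawdir -73.51 xaxis [ 0.006  0.003 -1.   ] gap 51.3 F [ 0.   1.4 -0.3] J [ 26.  12.  84.   0.  84. 100.]
```

View pics/a6s.png

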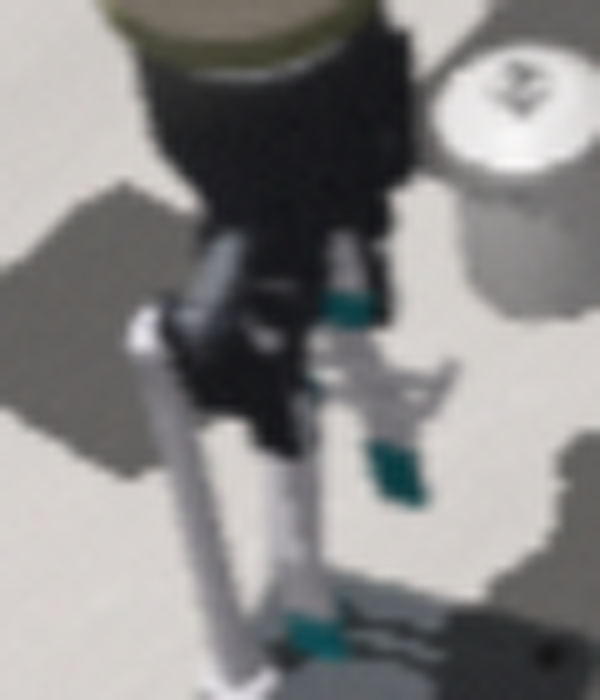

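The tongs rose with the gripper and both teal tips are clear of the wires. Next I'll move out along the stand's -x.

```bash
python3 -m jog '[[[-0.015,-0.0045,0],[0,0,0],0.2],[[-0.04,-0.012,0],[0,0,0],0.2],[[-0.07,-0.021,0],[0,0,0],0.2],[[-0.1,-0.03,0],[0,0,0],0.2],[[-0.125,-0.037,0],[0,0,0],0.2]]'
python3 - <<'E'
from h import *
st()
show("side","a7s",(210,210,300,300),6)
show("top","a7t",(170,130,270,230),6)
E
```

```text
time: 5.28
tool_pos: [405.9, 284.7, 202.2]
tcp_rot: [-81.4, 89.9, -154.9]
ft_force: [-0.9, 0.4, -1.1]
finger_gap: 51.5
t 5.28 tcp [405.9 284.7 202.2] jawdir -73.51 xaxis [-0.001 -0.001 -1.   ] gap 51.5 F [-0.9  0.4 -1.1] J [ 29.  -8. 104.   0.  83. 103.]
```

View pics/a7s.png

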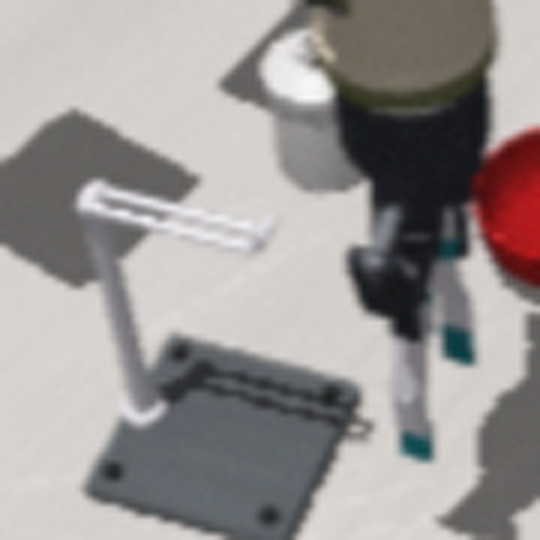

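View pics/a7t.png

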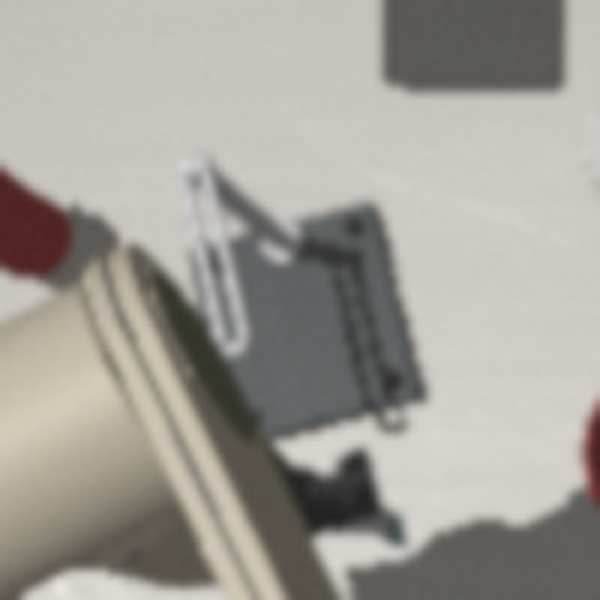

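```bash
python3 - <<'E'
from h import *
s,M=st()
f=lambda x,y:(210+x/6-.42,210+y/6-.42)
p=s["tool_pos"];print(p)
for z in(89,84):
  P=plane("side",[f(417,456),f(459,359)],z);m=P.mean(0);d=P[0]-P[1];print(z,P,m,m-p,np.linalg.norm(d),np.degrees(np.arctan2(d[1],d[0])))
E
```

```text
t 5.38 tcp [404.4 284.5 201.9] jawdir -73.45 xaxis [-0.003 -0.001 -1.   ] gap 51.5 F [ 0.9  0.3 -1.8] J [ 29.  -8. 104.   0.  84. 103.]
[404.35133672 284.52781692 201.94571661]
89 [[401.40972247 316.19134163  89.        ]
 [421.37546229 250.76761016  89.        ]] [411.39259238 283.4794759   89.        ] [   7.04125566   -1.04834103 -112.94571661] 68.40245175403034 106.9709209538335
84 [[403.77741793 313.6446615   84.        ]
 [423.83647623 247.91514406  84.        ]] [413.80694708 280.77990278  84.        ] [   9.45561036   -3.74791414 -117.94571661] 68.72216006200989 106.97092095383346
```

The tongs are held with the tips about 113 mm below the TCP. Next: raise them, carry them across at tip height of about 150 mm and turn 13°.

```bash
python3 -m jog '[[[0,-0.005,0.015],[0,0,0.02],0.2],[[0.001,-0.02,0.035],[0,0,0.05],0.2],[[0.003,-0.045,0.053],[0,0,0.08],0.2],[[0.005,-0.075,0.06],[0,0,0.11],0.2],[[0.007,-0.105,0.06],[0,0,0.14],0.2]]'
python3 -m jog '[[[0.002,-0.032,0],[0,0,0.03],0.2],[[0.004,-0.064,0],[0,0,0.06],0.2],[[0.006,-0.096,0],[0,0,0.087],0.2],[[0.008,-0.128,0],[0,0,0.087],0.2],[[0.01,-0.16,0],[0,0,0.087],0.2]]'
python3 -m jog '[[[0.002,-0.032,0],[0,0,0],0.2],[[0.004,-0.064,0],[0,0,0],0.2],[[0.006,-0.096,0],[0,0,0],0.2],[[0.008,-0.128,0],[0,0,0],0.2],[[0.01,-0.16,0],[0,0,0],0.2]]'
python3 -m jog '[[[0.002,-0.032,0],[0,0,0],0.2],[[0.004,-0.064,0],[0,0,0],0.2],[[0.006,-0.096,0],[0,0,0],0.2],[[0.008,-0.12,0],[0,0,0],0.2],[[0.01,-0.13,0],[0,0,0],0.2]]'
python3 -c "
from h import *;st()"
```

```text
time: 5.8
tool_pos: [416.3, 180.1, 265.8]
tcp_rot: [81.2, 89.7, 15.9]
ft_force: [2.0, -0.5, -1.2]
finger_gap: 51.3
time: 6.22
tool_pos: [425.1, 18.8, 263.2]
tcp_rot: [53.0, 89.9, -7.5]
ft_force: [0.5, -0.5, -1.4]
finger_gap: 51.5
time: 6.63
tool_pos: [435.0, -141.5, 263.2]
tcp_rot: [37.4, 90.0, -23.1]
ft_force: [0.1, 0.3, -1.9]
finger_gap: 51.5
time: 7.05
tool_pos: [444.6, -273.0, 262.7]
tcp_rot: [-39.8, 89.9, -100.4]
ft_force: [-0.4, -0.9, -2.2]
finger_gap: 51.4
t 7.05 tcp [ 444.6 -273.   262.7] jawdir -60.66 xaxis [-0.    -0.001 -1.   ] gap 51.4 F [-0.4 -0.9 -2.2] J [-37.  -5.  96.  -0.  89.  24.]
```

```bash
python3 -m jog '[[[0,-0.02,0],[0,0,0],0.2],[[0,-0.036,-0.015],[0,0,0],0.2],[[0,-0.036,-0.045],[0,0,0],0.2],[[0,-0.036,-0.075],[0,0,0],0.2],[[0,-0.036,-0.08],[0,0,0],0.2]]'
python3 -m jog '[[[0,0,0],[0,0,0],0.2],[[0,0,0],[0,0,0],0.2]]'
python3 - <<'E'
from h import *
st()
show("side","b1s",(320,130,400,210),7)
show("top","b1t",(360,170,440,250),7)
E
```

```text
time: 7.47
tool_pos: [442.6, -303.6, 177.0]
tcp_rot: [-160.9, 89.5, 138.6]
ft_force: [-0.7, 0.4, -2.4]
finger_gap: 51.3
time: 7.63
tool_pos: [445.3, -305.4, 183.9]
tcp_rot: [36.8, 90.0, -23.7]
ft_force: [-0.2, -0.6, -0.8]
finger_gap: 51.2
t 7.63 tcp [ 445.3 -305.4  183.9] jawdir -60.48 xaxis [ 0. -0. -1.] gap 51.2 F [-0.2 -0.6 -0.8] J [-40.   0.  99.   0.  81.  21.]
```

View pics/b1s.png

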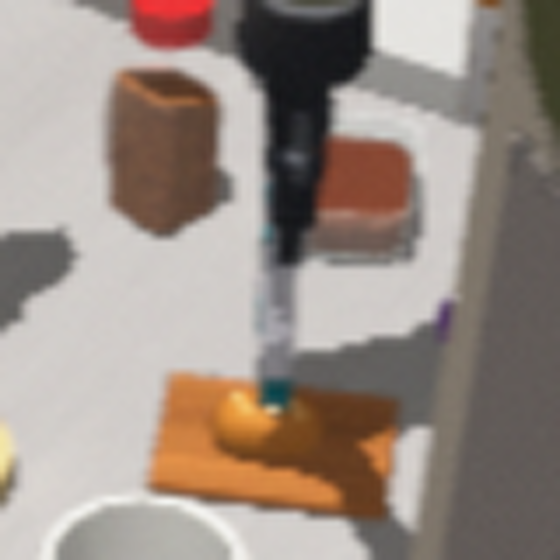

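View pics/b1t.png

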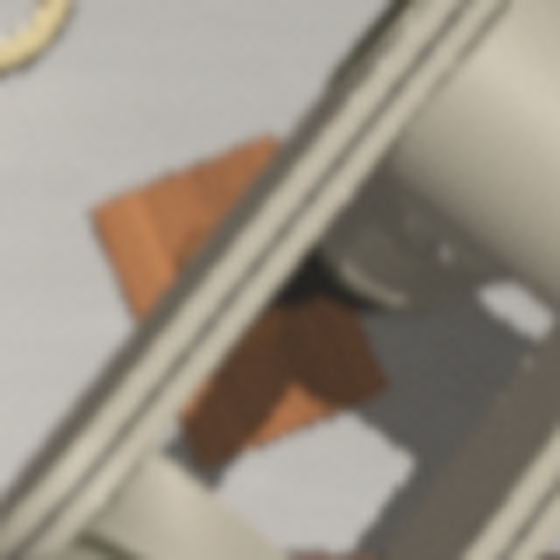

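```bash
python3 - <<'E'
from h import *
np.set_printoptions(precision=1,suppress=True)
s,M=st();p=s["tool_pos"]
a=np.radians(29.5);ux=np.array([np.cos(a),np.sin(a),0]);uy=np.array([-np.sin(a),np.cos(a),0])
f=lambda P:(proj("side",[P])[0]-[320,130]+.43)*7
for dz in(113,109):
  for c,w in((0,0),(4,0),(4,-3)):
    t=p+ux*c+uy*w-[0,0,dz]
    print(dz,c,w,"near outer bottom",f(t+uy*36),"inner",f(t+uy*29),"padtop",f(t+uy*36+[0,0,34]))
R=np.array([445,-303.3,12]);R2=np.array([449,-307.5,12])
for q in(R,R2): print("roll base near",f(q+uy*18),"top",f(q+[0,0,35]),"ends",f(q+ux*36+[0,0,15]),f(q-ux*36+[0,0,15]))
im=cv2.imread("pics/b1s_full.png")
cv2.imwrite("pics/b1b.png",cv2.resize(im[176:206,338:378],None,fx=18,fy=18,interpolation=cv2.INTER_CUBIC))
E
```

```text
t 7.73 tcp [ 446.1 -306.2  185.6] jawdir -60.48 xaxis [ 0. -0. -1.] gap 51.5 F [ 0.5  0.2 -1.8] J [-40.  -0.  99.   0.  81.  21.]
113 0 0 near outer bottom [273.1 406.5] inner [273.  398.9] padtop [277.4 363.8]
113 4 0 near outer bottom [266.5 406.2] inner [266.4 398.7] padtop [270.7 363.5]
113 4 -3 near outer bottom [266.5 402.9] inner [266.4 395.4] padtop [270.7 360.3]
109 0 0 near outer bottom [273.6 401.5] inner [273.5 394. ] padtop [277.9 358.7]
109 4 0 near outer bottom [267.  401.2] inner [266.9 393.7] padtop [271.2 358.4]
109 4 -3 near outer bottom [267. 398.] inner [266.9 390.5] padtop [271.2 355.2]
roll base near [264.9 463.5] top [268.7 402.7] ends [209.  424.1] [324.  429.2]
roll base near [262.6 457.4] top [266.4 396.7] ends [206.8 418.1] [321.5 423.1]
```

View pics/b1b.png

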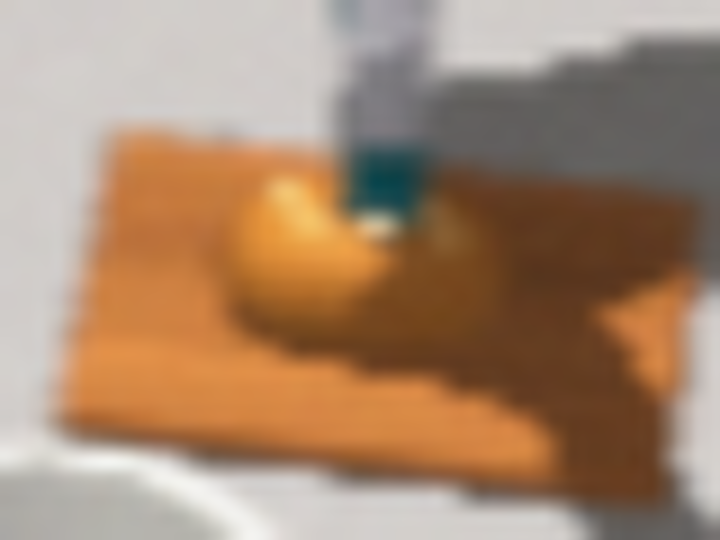

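The tips match the prediction (c=0, 113 mm below the TCP), and the roll's centre is within about 2 mm of them. I'll descend and watch the force.

```bash
python3 -m jog '[[[0.002,0.001,-0.008],[0,0,0],0.2],[[0.002,0.001,-0.018],[0,0,0],0.2],[[0.002,0.001,-0.028],[0,0,0],0.2],[[0.002,0.001,-0.035],[0,0,0],0.2],[[0.002,0.001,-0.035],[0,0,0],0.2]]'
python3 - <<'E'
from h import *
st()
show("side","b2s",(338,170,378,210),16)
E
```

```text
time: 8.15
tool_pos: [445.5, -303.4, 145.1]
tcp_rot: [-159.4, 89.8, 140.1]
ft_force: [-0.7, 0.4, -2.0]
finger_gap: 51.5
t 8.15 tcp [ 445.5 -303.4  145.1] jawdir -60.5 xaxis [-0.003  0.003 -1.   ] gap 51.5 F [-0.7  0.4 -2. ] J [-40.   2. 101.   0.  77.  21.]
```

View pics/b2s.png

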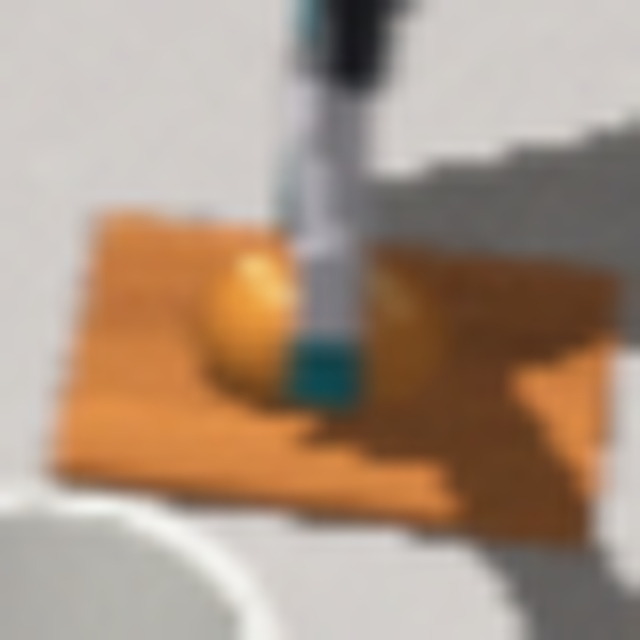

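```bash
python3 -m jog '[[[0,0,-0.004],[0,0,0],0.2],[[0,0,-0.009],[0,0,0],0.2],[[0,0,-0.013],[0,0,0],0.2],[[0,0,-0.015],[0,0,0],0.2],[[0,0,-0.015],[0,0,0],0.2]]'
python3 -m jog '[[[0,0,0],[0,0,0],0.2],[[0,0,0],[0,0,0],0.2]]'
python3 - <<'E'
from h import *
st()
show("side","b3s",(338,170,378,210),16)
E
```

```text
time: 8.62
tool_pos: [446.5, -304.3, 132.2]
tcp_rot: [-158.1, 89.9, 141.3]
ft_force: [-0.4, -0.2, -1.5]
finger_gap: 51.1
time: 8.78
tool_pos: [447.0, -304.7, 133.2]
tcp_rot: [17.1, 90.0, -43.4]
ft_force: [0.6, 0.1, -1.6]
finger_gap: 51.3
t 8.78 tcp [ 447.  -304.7  133.2] jawdir -60.5 xaxis [ 0. -0. -1.] gap 51.3 F [ 0.6  0.1 -1.6] J [-40.   3. 102.  -0.  76.  21.]
```

View pics/b3s.png

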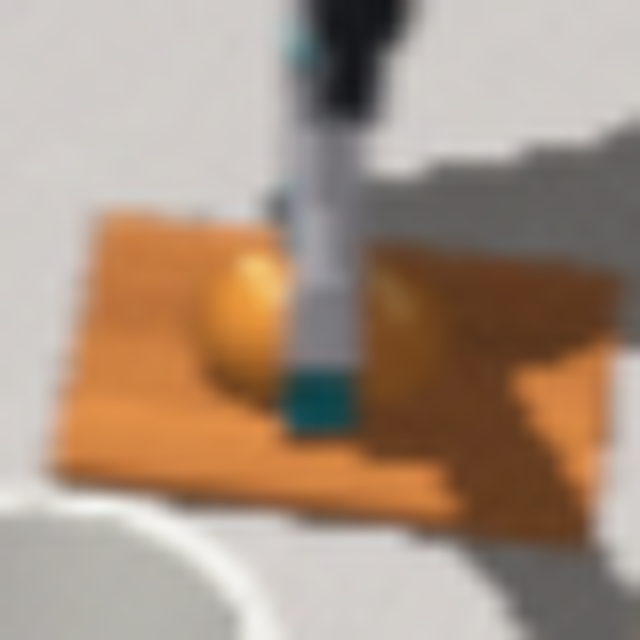

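```bash
python3 -m jog '[[[0,0,0],[0,0,0],0.15],[[0,0,0],[0,0,0],0.1],[[0,0,0],[0,0,0],0.05],[[0,0,0],[0,0,0],0],[[0,0,0],[0,0,0],-0.1]]' 20
python3 -m jog '[[[0,0,0],[0,0,0],-0.1],[[0,0,0],[0,0,0],-0.1],[[0,0,0],[0,0,0],-0.1]]' 20
python3 - <<'E'
from h import *
st()
show("side","b4s",(338,170,378,210),16)
E
```

```text
time: 9.25
tool_pos: [447.0, -304.7, 133.2]
tcp_rot: [21.3, 90.0, -39.2]
ft_force: [0.6, -1.3, 0.2]
finger_gap: 45.1
time: 9.5
tool_pos: [447.0, -304.7, 133.2]
tcp_rot: [21.7, 90.0, -38.8]
ft_force: [0.0, -0.9, 0.9]
finger_gap: 45.2
t 9.5 tcp [ 447.  -304.7  133.2] jawdir -60.51 xaxis [ 0. -0. -1.] gap 45.2 F [ 0.  -0.9  0.9] J [-40.   3. 102.   0.  76.  21.]
```

View pics/b4s.png

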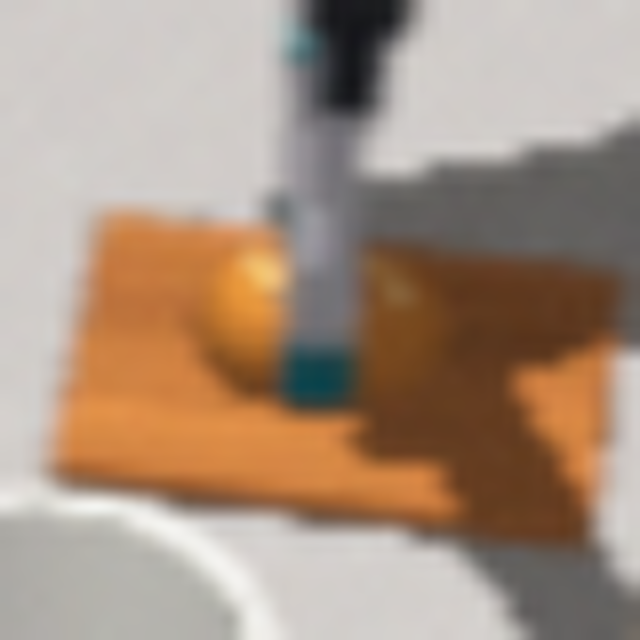

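Closing stopped at 45.2 mm, as expected with the roll between the tips. I'll lift slowly.

```bash
python3 -m jog '[[[0,0,0.004],[0,0,0],-0.1],[[0,0,0.01],[0,0,0],-0.1],[[0,0,0.02],[0,0,0],-0.1],[[0,0,0.032],[0,0,0],-0.1],[[0,0,0.045],[0,0,0],-0.1]]'
python3 -m jog '[[[0,0,0.015],[0,0,0],-0.1],[[0,0,0.03],[0,0,0],-0.1],[[0,0,0.045],[0,0,0],-0.1],[[0,0,0.05],[0,0,0],-0.1],[[0,0,0.05],[0,0,0],-0.1]]'
python3 - <<'E'
from h import *
st()
show("side","b5s",(328,140,388,210),9)
E
```

```text
time: 9.97
tool_pos: [446.8, -304.5, 179.2]
tcp_rot: [-170.0, 90.0, 129.5]
ft_force: [0.2, 1.3, -1.2]
finger_gap: 45.0
time: 10.38
tool_pos: [447.9, -305.5, 231.1]
tcp_rot: [20.9, 89.7, -39.6]
ft_force: [0.4, -0.2, -2.0]
finger_gap: 44.8
t 10.38 tcp [ 447.9 -305.5  231.1] jawdir -60.51 xaxis [ 0.004 -0.003 -1.   ] gap 44.8 F [ 0.4 -0.2 -2. ] J [-40.  -2.  95.   0.  86.  21.]
```

View pics/b5s.png

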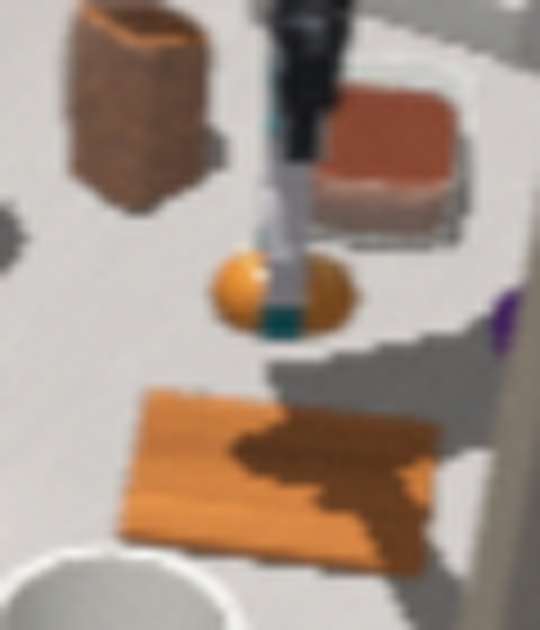

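The roll is lifted clear, gripped across its middle, and the board is empty. Next I'll carry it to the bowl at about 26 mm per row.

```bash
python3 -m jog '[[[0,0.008,0.01],[0,0,0],-0.1],[[0,0.022,0.02],[0,0,0],-0.1],[[0.001,0.042,0.025],[0,0,0],-0.1],[[0.002,0.067,0.025],[0,0,0],-0.1],[[0.003,0.093,0.025],[0,0,0],-0.1]]'
python3 -m jog '[[[0.001,0.026,0],[0,0,0],-0.1],[[0.002,0.052,0],[0,0,0],-0.1],[[0.003,0.078,0],[0,0,0],-0.1],[[0.004,0.104,0],[0,0,0],-0.1],[[0.005,0.13,0],[0,0,0],-0.1]]'
python3 -m jog '[[[0.001,0.026,0],[0,0,0],-0.1],[[0.002,0.052,0],[0,0,0],-0.1],[[0.003,0.076,0],[0,0,0],-0.1],[[0.004,0.096,0],[0,0,0],-0.1],[[0.004,0.11,0],[0,0,0],-0.1]]'
python3 -m jog '[[[0.001,0.02,0],[0,0,0],-0.1],[[0.001,0.035,0],[0,0,0],-0.1],[[0.001,0.045,0],[0,0,0],-0.1],[[0.001,0.05,0],[0,0,0],-0.1],[[0.001,0.05,0],[0,0,0],-0.1]]'
python3 - <<'E'
from h import *
st()
show("side","c1s",(260,190,340,270),7)
show("top","c1t",(250,160,330,240),7)
E
```

```text
time: 10.85
tool_pos: [449.5, -210.4, 253.0]
tcp_rot: [-162.4, 90.0, 137.1]
ft_force: [0.4, 0.4, -2.0]
finger_gap: 45.1
time: 11.27
tool_pos: [454.0, -79.7, 252.5]
tcp_rot: [-143.4, 89.9, 156.1]
ft_force: [0.0, 0.4, -1.8]
finger_gap: 45.0
time: 11.68
tool_pos: [457.9, 30.8, 252.5]
tcp_rot: [-145.8, 89.9, 153.8]
ft_force: [-0.2, -0.6, -1.0]
finger_gap: 45.1
time: 12.1
tool_pos: [459.4, 79.3, 252.7]
tcp_rot: [-123.9, 90.0, 175.6]
ft_force: [0.3, 0.9, -1.9]
finger_gap: 44.8
t 12.1 tcp [459.4  79.3 252.7] jawdir -60.42 xaxis [-0.001  0.    -1.   ] gap 44.8 F [ 0.3  0.9 -1.9] J [  3. -14. 105.   0.  90.  64.]
```

View pics/c1s.png

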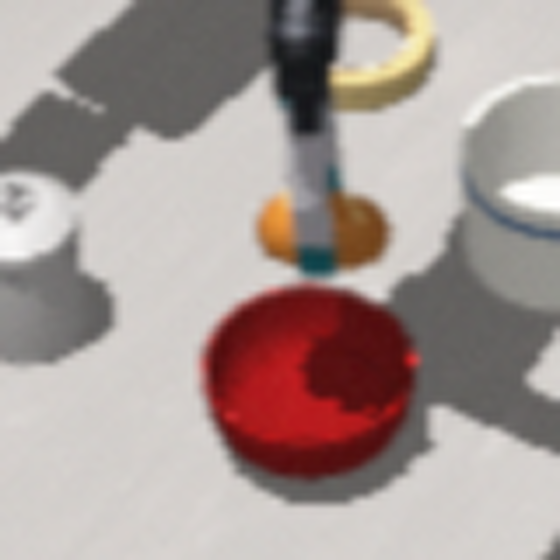

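View pics/c1t.png

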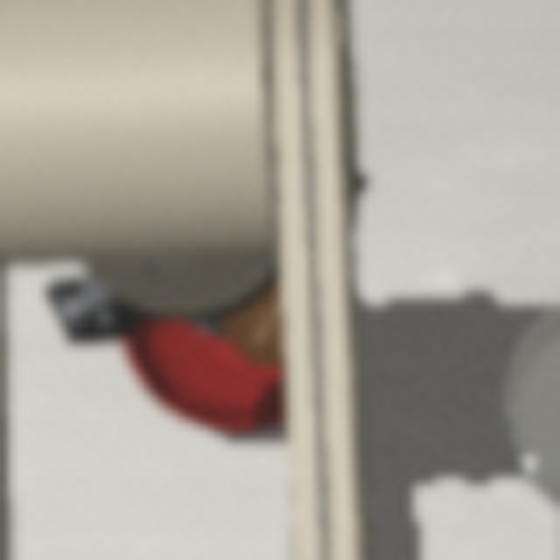

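```bash
python3 - <<'E'
from h import *
np.set_printoptions(precision=1,suppress=True)
f=lambda x,y:(260+x/7-.43,190+y/7-.43)
s,M=st();p=s["tool_pos"]
print("bowl",plane("side",[f(311,367)],59))
for z in (145,149):
  q=plane("side",[f(323,232)],z); print("roll",q,q-p)
print("near tip outer bottom",plane("side",[f(318,272)],p[2]-113)-p)
a=np.radians(29.5);uy=np.array([-np.sin(a),np.cos(a),0]);print(uy*27)
E
```

```text
t 12.2 tcp [459.7  78.1 252.8] jawdir -60.49 xaxis [-0. -0. -1.] gap 44.9 F [ 0.9 -0.5 -2.1] J [  3. -14. 105.  -0.  90.  64.]
bowl [[455.8  94.8  59. ]]
roll [[459.1  75.7 145. ]] [[  -0.5   -2.4 -107.8]]
roll [[456.9  78.8 149. ]] [[  -2.8    0.7 -103.8]]
near tip outer bottom [[ -11.6   18.3 -113. ]]
[-13.3  23.5   0. ]
```

```bash
python3 -m jog '[[[0,0.006,-0.01],[0,0,0],-0.1],[[-0.001,0.014,-0.025],[0,0,0],-0.1],[[-0.001,0.014,-0.04],[0,0,0],-0.1],[[-0.001,0.014,-0.052],[0,0,0],-0.1],[[-0.001,0.014,-0.055],[0,0,0],-0.1]]'
python3 -m jog '[[[0,0,0],[0,0,0],-0.1],[[0,0,0],[0,0,0],-0.1]]'
python3 - <<'E'
from h import *
st()
show("side","c2s",(275,200,335,265),9)
show("top","c2t",(260,175,320,235),9)
E
```

```text
time: 12.62
tool_pos: [457.3, 92.0, 194.8]
tcp_rot: [-112.9, 89.8, -173.5]
ft_force: [-0.7, -0.8, -1.4]
finger_gap: 44.8
time: 12.78
tool_pos: [458.9, 92.2, 198.1]
tcp_rot: [-78.2, 90.0, -138.8]
ft_force: [-0.9, -1.2, -1.6]
finger_gap: 45.0
t 12.78 tcp [458.9  92.2 198.1] jawdir -60.54 xaxis [-0. -0. -1.] gap 45.0 F [-0.9 -1.2 -1.6] J [  5. -12. 109.  -0.  83.  66.]
```

View pics/c2s.png

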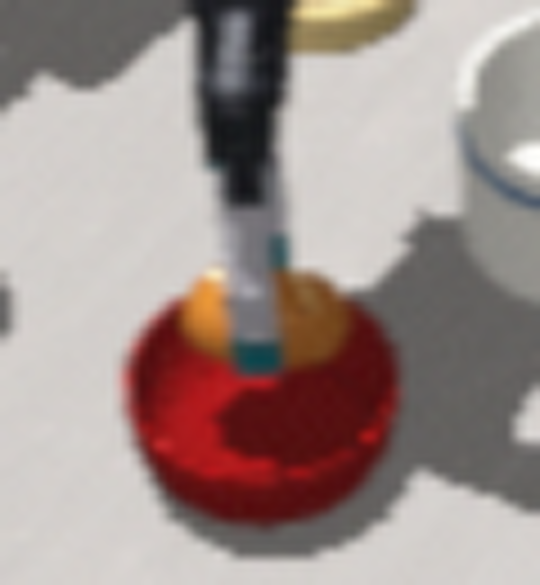

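View pics/c2t.png

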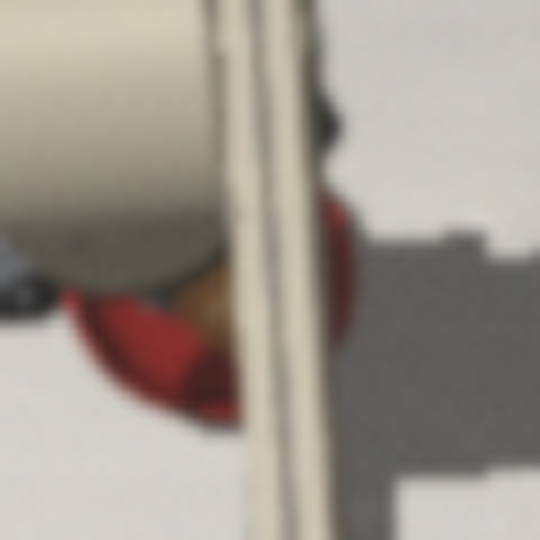

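```bash
python3 - <<'E'
from h import *
np.set_printoptions(precision=1,suppress=True)
f=lambda x,y:(275+x/9-.44,200+y/9-.44)
print("rim back/front",plane("side",[f(264,270),f(264,472)],59))
print("bowl",plane("side",[f(264,369)],59),"roll",plane("side",[f(265,318)],94))
b=plane("side",[f(264,369)],59)[0]
q=(proj("side",[[b[0]+57.5*np.cos(t),b[1]+57.5*np.sin(t),59] for t in np.linspace(0,6.28,200)])-[275,200]+.44)*9
print(q.min(0),q.max(0))
g=lambda x,y:(260+x/9-.44,175+y/9-.44)
print("top rim right edge/ left", plane("top",[g(358,260)],59),plane("top",[g(230,430)],59))
E
```

```text
rim back/front [[492.2  43.1  59. ]
 [428.7 134.6  59. ]]
bowl [[460.2  89.2  59. ]] roll [[457.6  90.8  94. ]]
[126.5 267.6] [401.6 476.4]
top rim right edge/ left [[469.   29.7  59. ]] [[401.6  78.7  59. ]]
```

The side view now puts the bowl at (460,89) and the roll at (457.6,91), which is centred to about 3 mm. I'll lower it inside.

```bash
python3 -m jog '[[[0.001,-0.001,-0.008],[0,0,0],-0.1],[[0.002,-0.001,-0.018],[0,0,0],-0.1],[[0.002,-0.001,-0.028],[0,0,0],-0.1],[[0.002,-0.001,-0.035],[0,0,0],-0.1],[[0.002,-0.001,-0.04],[0,0,0],-0.1]]'
python3 -m jog '[[[0,0,-0.003],[0,0,0],-0.1],[[0,0,-0.006],[0,0,0],-0.1],[[0,0,-0.009],[0,0,0],-0.1],[[0,0,-0.01],[0,0,0],-0.1],[[0,0,-0.01],[0,0,0],-0.1]]'
python3 - <<'E'
from h import *
st()
show("side","c3s",(275,200,335,265),9)
E
```

```text
time: 13.3
tool_pos: [459.9, 91.3, 156.0]
tcp_rot: [-114.4, 89.9, -174.9]
ft_force: [-0.2, -0.7, -1.5]
finger_gap: 44.7
time: 13.72
tool_pos: [460.8, 91.5, 147.9]
tcp_rot: [-126.0, 90.0, 173.5]
ft_force: [0.0, 0.1, -2.1]
finger_gap: 45.1
t 13.72 tcp [460.8  91.5 147.9] jawdir -60.5 xaxis [-0.  0. -1.] gap 45.1 F [ 0.   0.1 -2.1] J [  5.  -9. 112.   0.  78.  65.]
```

View pics/c3s.png

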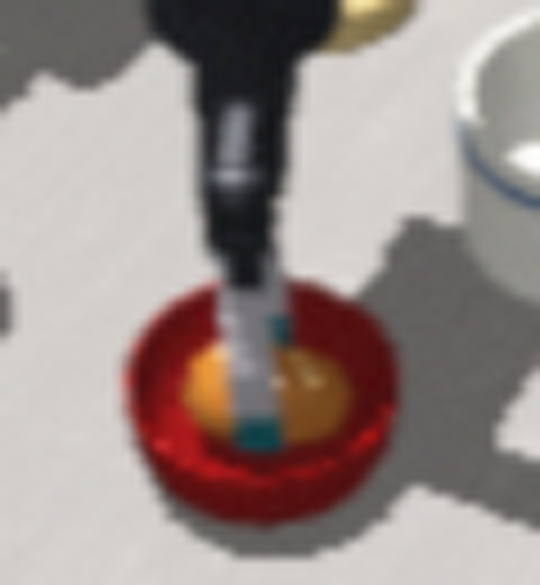

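```bash
python3 -m jog '[[[0,0,-0.002],[0,0,0],-0.1],[[0,0,-0.004],[0,0,0],-0.1],[[0,0,-0.004],[0,0,0],-0.1]]'
python3 -m jog '[[[0,0,0],[0,0,0],0],[[0,0,0],[0,0,0],0.08],[[0,0,0],[0,0,0],0.12],[[0,0,0],[0,0,0],0.15],[[0,0,0],[0,0,0],0.17]]' 
python3 -m jog '[[[0,0,0],[0,0,0],0.17],[[0,0,0],[0,0,0],0.17]]' 
python3 - <<'E'
from h import *
st()
show("side","c4s",(275,200,335,265),9)
E
```

```text
time: 14.02
tool_pos: [460.9, 91.5, 143.8]
tcp_rot: [91.1, 90.0, 30.6]
ft_force: [-0.2, 0.6, -2.1]
finger_gap: 45.2
time: 14.43
tool_pos: [460.9, 91.5, 144.1]
tcp_rot: [141.5, 90.0, 81.0]
ft_force: [-0.8, 1.2, -1.5]
finger_gap: 49.9
time: 14.6
tool_pos: [460.8, 91.5, 144.0]
tcp_rot: [149.0, 90.0, 88.5]
ft_force: [-0.3, 1.1, -0.8]
finger_gap: 50.0
t 14.6 tcp [460.8  91.5 144. ] jawdir -60.5 xaxis [ 0.  0. -1.] gap 50.0 F [-0.3  1.1 -0.8] J [  5.  -9. 112.   0.  77.  65.]
```

View pics/c4s.png

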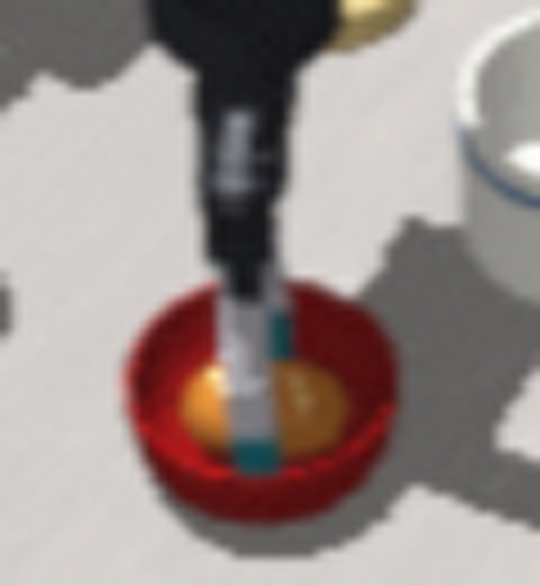

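The tongs are open around the roll, which rests in the bowl below the rim. I'll raise the tongs slowly.

```bash
python3 -m jog '[[[0,0,0.005],[0,0,0],0.17],[[0,0,0.013],[0,0,0],0.17],[[0,0,0.024],[0,0,0],0.17],[[0,0,0.036],[0,0,0],0.17],[[0,0,0.05],[0,0,0],0.17]]'
python3 -m jog '[[[0,0,0.02],[0,0,0],0.17],[[0,0,0.04],[0,0,0],0.17],[[0,0,0.06],[0,0,0],0.17],[[0,0,0.068],[0,0,0],0.17],[[0,0,0.068],[0,0,0],0.17]]'
python3 - <<'E'
from h import *
st()
show("side","c5s",(275,190,335,265),8)
E
```

```text
time: 15.07
tool_pos: [460.9, 91.4, 195.5]
tcp_rot: [50.9, 90.0, -9.6]
ft_force: [-0.3, -0.2, -1.4]
finger_gap: 50.2
time: 15.48
tool_pos: [462.5, 91.6, 265.6]
tcp_rot: [65.0, 89.7, 4.5]
ft_force: [0.2, -0.1, -0.9]
finger_gap: 50.0
t 15.48 tcp [462.5  91.6 265.6] jawdir -60.5 xaxis [ 0.006  0.    -1.   ] gap 50.0 F [ 0.2 -0.1 -0.9] J [  5. -14. 103.  -0.  90.  65.]
```

View pics/c5s.png

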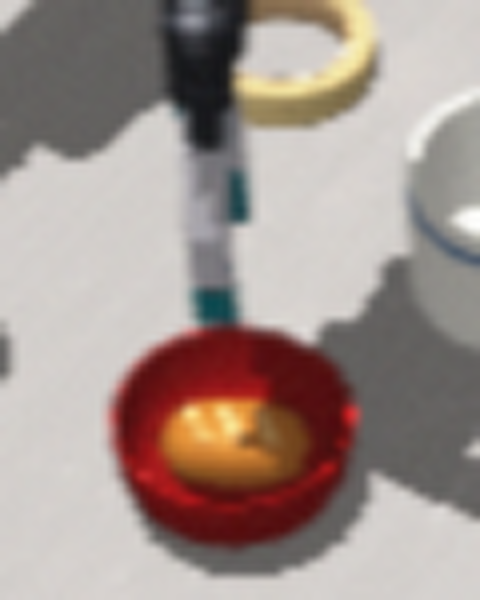

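```bash
python3 - <<'E'
from h import *
np.set_printoptions(precision=1,suppress=True)
im=cv2.imread("pics/c5s_full.png")
cv2.imwrite("pics/cr.png",cv2.resize(im[190:240,315:365],None,fx=12,fy=12,interpolation=cv2.INTER_CUBIC))
st()
print(plane("side",[(340.4,211)],85))
E
```

```text
t 15.53 tcp [461.7  91.5 263.5] jawdir -60.5 xaxis [ 0.  0. -1.] gap 49.9 F [-0.7 -0.1 -2.6] J [  5. -14. 103.  -0.  90.  65.]
[[414.3 -99.2  85. ]]
```

View pics/cr.png

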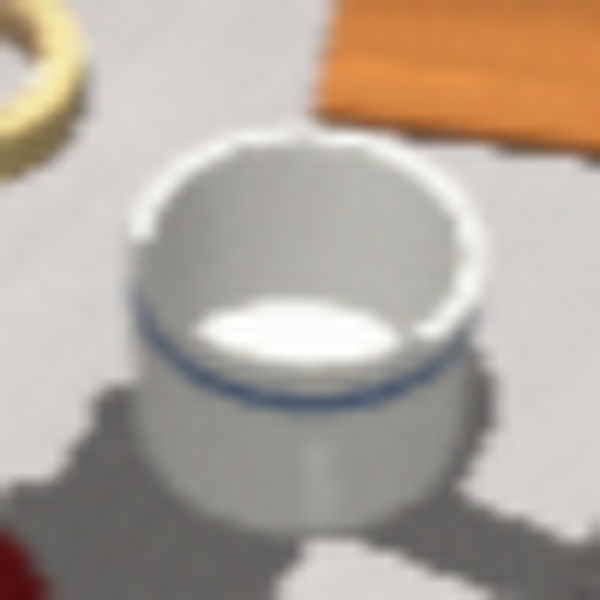

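```bash
python3 - <<'E'
from h import *
print(plane("side",[(340.3,209.9)],85),plane("side",[(340.3,209.5)],85))
E
```

```text
[[ 417.81253323 -104.35796029   85.        ]] [[ 418.97612445 -106.30770397   85.        ]]
```

Side and top views agree on the crock at about (419,-105).

```bash
python3 -m jog '[[[-0.002,-0.01,0],[0,0,0],0.17],[[-0.007,-0.03,0],[0,0,0],0.17],[[-0.013,-0.058,0],[0,0,0],0.17],[[-0.02,-0.09,0],[0,0,0],0.17],[[-0.027,-0.122,0],[0,0,0],0.17]]'
python3 -m jog '[[[-0.006,-0.028,0],[0,0,0],0.17],[[-0.012,-0.052,0],[0,0,0],0.17],[[-0.015,-0.068,0],[0,0,0],0.17],[[-0.016,-0.074,-0.02],[0,0,0],0.17],[[-0.016,-0.074,-0.04],[0,0,0],0.17]]'
python3 -m jog '[[[0,0,0],[0,0,0],0.17],[[0,0,0],[0,0,0],0.17]]'
python3 - <<'E'
from h import *
s,M=st();p=s["tool_pos"]
show("side","d1s",(305,170,365,240),8)
E
```

```text
time: 15.95
tool_pos: [432.3, -31.8, 260.1]
tcp_rot: [-124.8, 89.8, 174.8]
ft_force: [0.4, -0.7, -1.5]
finger_gap: 50.1
time: 16.37
tool_pos: [417.2, -106.8, 221.1]
tcp_rot: [-16.7, 89.9, -77.3]
ft_force: [-0.5, 0.2, -2.4]
finger_gap: 49.9
time: 16.53
tool_pos: [416.0, -104.4, 219.8]
tcp_rot: [-139.3, 89.7, 160.1]
ft_force: [0.1, -0.6, -0.6]
finger_gap: 50.1
t 16.53 tcp [ 416.  -104.4  219.8] jawdir -60.54 xaxis [-0.005  0.002 -1.   ] gap 50.1 F [ 0.1 -0.6 -0.6] J [-21. -19. 112.  -0.  87.  40.]
```

View pics/d1s.png

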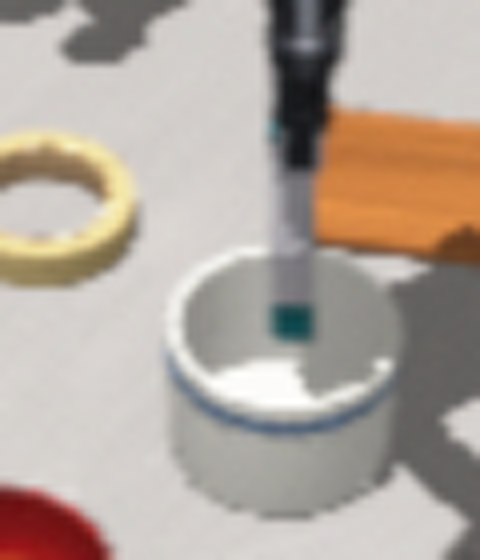

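```bash
python3 -m jog '[[[0.002,0.001,-0.01],[0,0,0],0.17],[[0.003,0.001,-0.025],[0,0,0],0.17],[[0.003,0.001,-0.04],[0,0,0],0.17],[[0.003,0.001,-0.05],[0,0,0],0.17],[[0.003,0.001,-0.05],[0,0,0],0.17]]'
python3 -m jog '[[[0,0,0],[0,0,0],0.17],[[0,0,0],[0,0,0],0.17]]'
python3 - <<'E'
from h import *
s,M=st()
show("side","d2s",(305,170,365,240),8)
E
```

```text
time: 17.0
tool_pos: [419.8, -102.8, 169.8]
tcp_rot: [-140.2, 89.8, 159.3]
ft_force: [0.1, 0.3, -2.4]
finger_gap: 49.6
time: 17.17
tool_pos: [421.4, -103.6, 172.9]
tcp_rot: [39.5, 89.9, -20.9]
ft_force: [0.0, -0.8, -2.9]
finger_gap: 49.8
t 17.17 tcp [ 421.4 -103.6  172.9] jawdir -60.49 xaxis [ 0.001 -0.    -1.   ] gap 49.8 F [ 0.  -0.8 -2.9] J [-21. -17. 115.  -0.  82.  40.]
```

View pics/d2s.png

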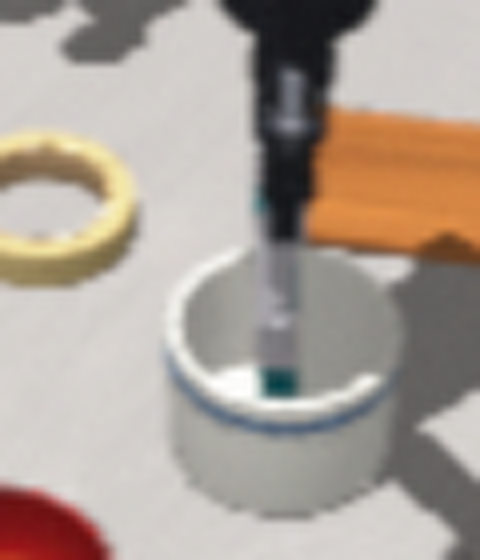

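```bash
python3 -m jog '[[[-0.001,0,-0.008],[0,0,0],0.17],[[-0.001,0,-0.018],[0,0,0],0.17],[[-0.001,0,-0.028],[0,0,0],0.17],[[-0.001,0,-0.036],[0,0,0],0.17],[[-0.001,0,-0.04],[0,0,0],0.17]]'
python3 -m jog '[[[0,0,-0.002],[0,0,0],0.17],[[0,0,-0.005],[0,0,0],0.17],[[0,0,-0.008],[0,0,0],0.17],[[0,0,-0.01],[0,0,0],0.17],[[0,0,-0.01],[0,0,0],0.17]]'
python3 - <<'E'
from h import *
s,M=st()
show("side","d3s",(305,170,365,240),8)
E
```

```text
time: 17.63
tool_pos: [418.7, -103.2, 129.8]
tcp_rot: [-140.8, 89.8, 158.7]
ft_force: [0.0, -0.2, -1.8]
finger_gap: 49.9
time: 18.05
tool_pos: [420.1, -103.7, 122.0]
tcp_rot: [29.7, 90.0, -30.8]
ft_force: [0.2, 0.6, -0.9]
finger_gap: 50.0
t 18.05 tcp [ 420.1 -103.7  122. ] jawdir -60.5 xaxis [ 0. -0. -1.] gap 50.0 F [ 0.2  0.6 -0.9] J [-21. -14. 119.  -0.  76.  40.]
```

View pics/d3s.png

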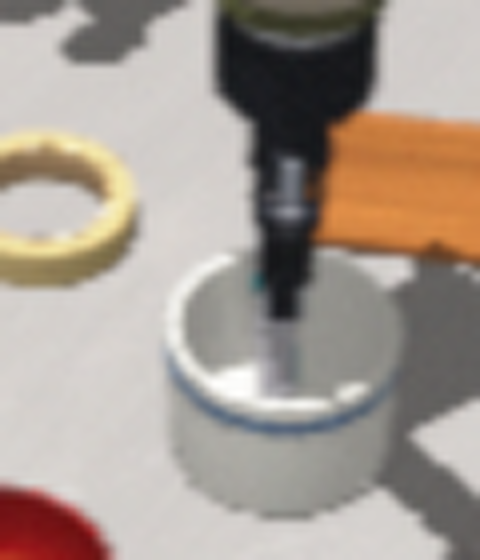

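```bash
python3 -m jog '[[[0,0,-0.001],[0,0,0],0.17],[[0,0,-0.0015],[0,0,0],0.17],[[0,0,-0.002],[0,0,0],0.17],[[0,0,-0.002],[0,0,0],0.17]]'
python3 -m jog '[[[0,0,0],[0,0,0],0.2],[[0,0,0],[0,0,0],0.25],[[0,0,0],[0,0,0],0.3],[[0,0,0],[0,0,0],0.35],[[0,0,0],[0,0,0],0.45]]'
python3 -m jog '[[[0,0,0],[0,0,0],0.55],[[0,0,0],[0,0,0],0.6],[[0,0,0],[0,0,0],0.6],[[0,0,0],[0,0,0],0.6],[[0,0,0],[0,0,0],0.6]]'
python3 - <<'E'
from h import *
s,M=st()
show("side","d4s",(305,170,365,240),8)
show("top","d4t",(305,180,375,250),8)
E
```

```text
time: 18.43
tool_pos: [420.4, -103.9, 120.6]
tcp_rot: [35.6, 89.9, -25.0]
ft_force: [0.6, -0.9, 4.0]
finger_gap: 50.2
time: 18.85
tool_pos: [419.4, -103.3, 119.5]
tcp_rot: [-146.6, 89.9, 152.8]
ft_force: [0.1, -0.4, -0.2]
finger_gap: 61.8
time: 19.27
tool_pos: [419.8, -103.5, 119.9]
tcp_rot: [-150.3, 90.0, 149.2]
ft_force: [0.1, -0.4, 1.1]
finger_gap: 68.1
t 19.27 tcp [ 419.8 -103.5  119.9] jawdir -60.5 xaxis [-0.  0. -1.] gap 68.1 F [ 0.1 -0.4  1.1] J [-21. -14. 119.   0.  75.  40.]
```

View pics/d4s.png

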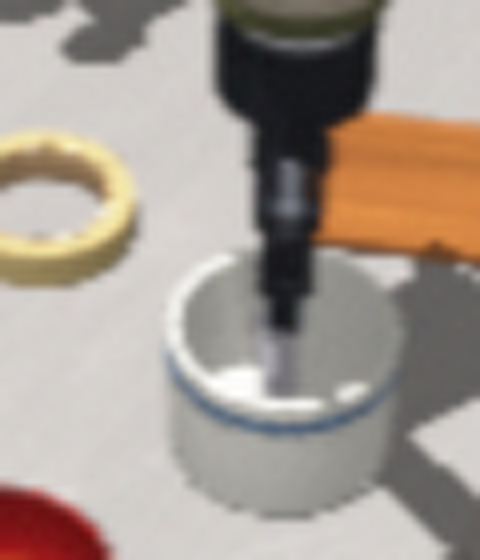

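View pics/d4t.png

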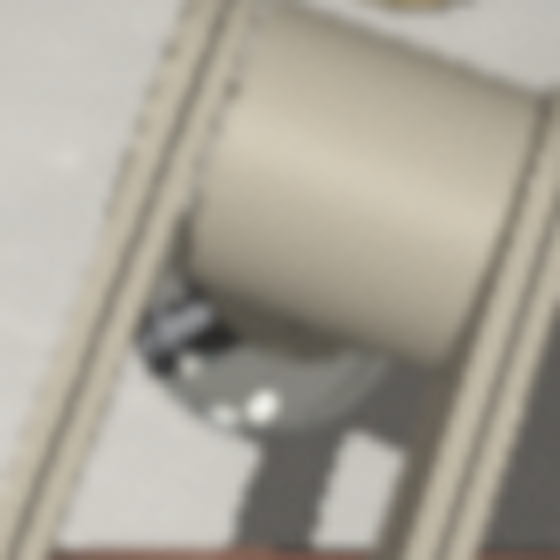

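I felt the floor (4 N on contact) and the tongs are released and standing. I'll open fully and go straight up.

```bash
python3 -m jog '[[[0,0,0],[0,0,0],0.8],[[0,0,0],[0,0,0],1],[[0,0,0],[0,0,0],1],[[0,0,0.003],[0,0,0],1],[[0,0,0.01],[0,0,0],1]]'
python3 -m jog '[[[0,0,0.01],[0,0,0],1],[[0,0,0.02],[0,0,0],1],[[0,0,0.03],[0,0,0],1],[[0,0,0.04],[0,0,0],1],[[0,0,0.05],[0,0,0],1]]'
python3 -m jog '[[[0,0,0.015],[0,0,0],1],[[0,0,0.03],[0,0,0],1],[[0,0,0.05],[0,0,0],1],[[0,0,0.075],[0,0,0],1],[[0,0,0.1],[0,0,0],1]]'
python3 - <<'E'
from h import *
s,M=st()
show("side","d5s",(305,150,365,240),6)
E
```

```text
time: 19.78
tool_pos: [419.1, -103.3, 129.4]
tcp_rot: [-140.3, 89.9, 159.2]
ft_force: [0.8, -1.4, -0.4]
finger_gap: 85.9
time: 20.2
tool_pos: [420.1, -103.7, 181.6]
tcp_rot: [40.7, 89.9, -19.8]
ft_force: [0.0, 0.2, -0.0]
finger_gap: 85.0
time: 20.62
tool_pos: [419.5, -103.4, 281.5]
tcp_rot: [-140.3, 90.0, 159.2]
ft_force: [0.8, 0.1, 0.2]
finger_gap: 85.2
t 20.62 tcp [ 419.5 -103.4  281.5] jawdir -60.5 xaxis [-0.  0. -1.] gap 85.2 F [0.8 0.1 0.2] J [-21. -20. 107.   0.  94.  40.]
```

View pics/d5s.png

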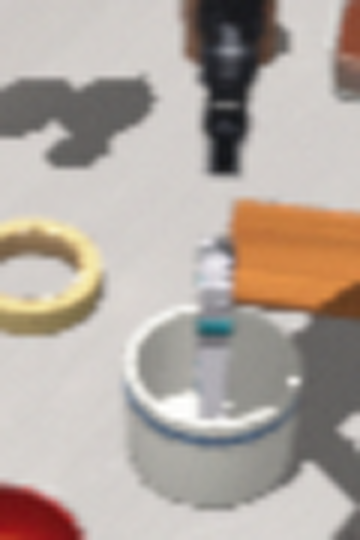

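Tongs standing upright in the crock with the gripper clear above. I'll move aside, check stability over a few rows, then take the last views.

```bash
python3 -m jog '[[[0,-0.02,0.02],[0,0,0],1],[[0,-0.05,0.04],[0,0,0],1],[[0,-0.08,0.05],[0,0,0],1],[[0,-0.115,0.05],[0,0,0],1],[[0,-0.15,0.05],[0,0,0],1]]'
python3 -m jog '[[[0,-0.035,0],[0,0,0],1],[[0,-0.07,0],[0,0,0],1],[[0,-0.1,0],[0,0,0],1],[[0,-0.12,0],[0,0,0],1],[[0,-0.12,0],[0,0,0],1]]'
python3 -m jog '[[[0,0,0],[0,0,0],1],[[0,0,0],[0,0,0],1],[[0,0,0],[0,0,0],1],[[0,0,0],[0,0,0],1],[[0,0,0],[0,0,0],1]]'
python3 - <<'E'
from h import *
s,M=st()
show("side","e1s",(210,140,390,310),4)
show("top","e1t",(190,130,450,250),3)
E
```

```text
time: 21.08
tool_pos: [420.2, -255.2, 332.1]
tcp_rot: [24.8, 89.8, -35.7]
ft_force: [0.9, -0.2, 0.9]
finger_gap: 85.4
time: 21.5
tool_pos: [418.8, -377.0, 329.6]
tcp_rot: [-94.9, 89.9, -155.6]
ft_force: [0.9, -0.6, -0.7]
finger_gap: 85.5
time: 21.92
tool_pos: [420.2, -372.7, 330.4]
tcp_rot: [18.4, 90.0, -42.0]
ft_force: [-0.3, -0.2, 0.6]
finger_gap: 85.5
t 21.92 tcp [ 420.2 -372.7  330.4] jawdir -60.43 xaxis [ 0. -0. -1.] gap 85.5 F [-0.3 -0.2  0.6] J [-47.   0.  83.   0.  96.  14.]
```

View pics/e1s.png

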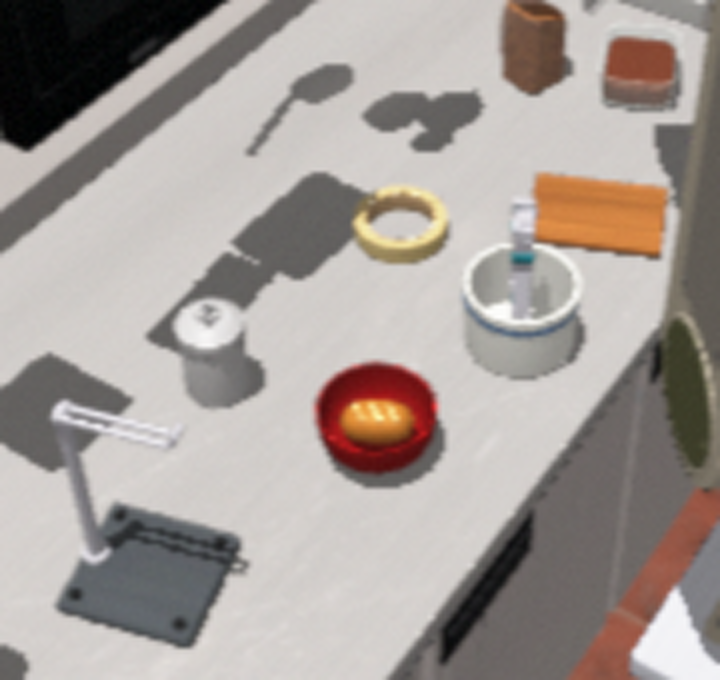

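View pics/e1t.png

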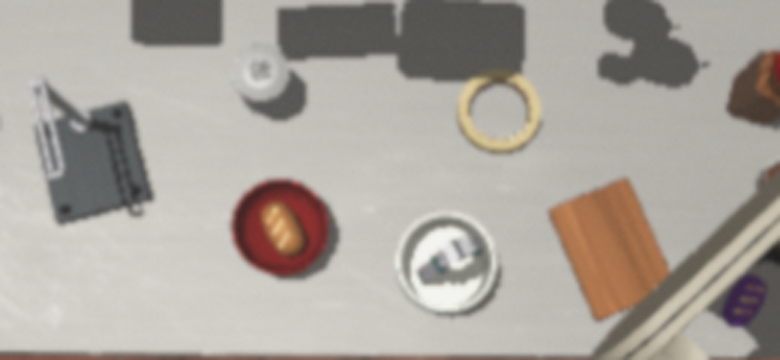

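The roll lies in the bowl at side crop (377,420), the tongs stand in the crock at side crop (522,250), and bowl, crock and bystanders are upright in place. The robot touches nothing, so I'm handing in.

```bash
python3 -c "
from bench import order; print(order.hand_in())"
```

```text
the job is handed in; nothing more can be done
None
```

The roll is in the red bowl and the used tongs are standing tips down in the white crock; I handed the job in at about 22 s of the 64 s allowed.

**What I did:** I lifted the tongs off the hook and took them out past its tip. With them I gripped the golden roll (grips stopped at 45 mm) and carried it to the bowl. I lowered it below the rim, with the tip ends about 31 mm above the bowl's base, before opening the tongs. The tongs then went into the crock until the tips touched the floor (about 4 N), and I let go and backed off upwards.

**Last checks:**
- Both final views show the roll lying in the bowl and the tongs standing in the crock. The bowl and crock are upright in their places.
- The bystanders in view look undisturbed. The squeeze bottle and timer at the left were outside the last crops, but the arm never went near them.
- The gripper was clear of everything, and no reading I took exceeded about 4 N.

**Disagreement:** The two cameras differed by about 4 to 9 mm on positions, more than the stated 2 mm. I placed things mainly by how the tongs and target lined up in the side view, because the arm blocked the top view.

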